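# Pack the badge-press dies and tighten the case's turnbuckle clamp

### The arm

A 7-joint arm with a two-finger parallel gripper is mounted at the origin on the work surface. World frame = base frame: x ahead of the robot, y to its left, z up, the work surface at z = 0. Lengths are in m, angles in rad, forces in N, time in s.
With the tool pointing down it reaches from about 0.4 to 0.925 m from the base axis. Payload 4.1 kg.
Tool frame: the origin (TCP) lies at the very end of the fingers, on their centre line; the grasp point (between the pads) lies 19 mm behind it; z points along the fingers, y is the line along which they close (so a half turn about z gives the same grasp; the last joint's range is limited). The gripper opens to 85 mm and grips with 20 to 120 N. Pads are 22 mm wide; open, the fingers measure 114 mm over their backs; the gripper's body (76 mm by 85 mm) begins 54 mm behind the grasp point. The pads swing forward as they close: fully open they stand 13 mm farther back than shut.
Start: joints at [-1.349, 0.398, 0.045, 1.537, -0.019, 1.207, -0.051], TCP at [0.205, 0.617, 0.231] pointing down, gripper open.
Joint ranges: [-2.82, 2.82], [-0.49, 2.23], [-1.37, 1.46], [0, 2.46], [-1.36, 4.5], [0.23, 2], [-2.94, 2.94]. Speed limits (rad/s): [2.57, 2.57, 3.14, 3.14, 3.14, 3.14, 3.14].

### API

Orientations are given as [roll, pitch, yaw] about the fixed x, y, z axes, in that order (R = Rz(yaw) Ry(pitch) Rx(roll)).
In Python, from plant import ctrl gives the robot as it stands. The module is installed in compiled form; this text tells all that it offers.
- The arm moves only by the shell command python3 -m pendant 'ROWS' [FORCE]. ROWS is JSON, a list of rows, each an object of numbers: "grip": the gripper command: -1 is shut, 1 is fully open, values between are in proportion; "x", "y", "z": the shift along the tool's x, y, z in m; "yaw": the turn about the tool's z in rad. A call has 1 to 12 rows; each row shifts and turns the commanded pose from where the row before left it, along the tool's axes as they then stand; what a row does not reach is not made up. A row lasts 1/12 s, in which the tool goes at most 41.7 mm and 7.16 degrees, less where a joint would pass 70% of its speed; a pose out of reach is approached as far as the arm can. A call with a gripper value outside its range is refused whole. The fingers move at their own pace and stop on an object; FORCE is the grip in N (left out, the last holds). Time passes only in rows, so rows that do not move let the fingers close. It gives the time, the measured TCP pose, the force, the opening and the grip force at its end, in the units of the state.
- ctrl.state(): the state, without advancing time (a new reading comes with each control period).
- ctrl.read_camera(name): name is "side" or "top" or "wrist"; returns (picture, depth): 384x512x3 uint8, red, green, blue; 384x512 float32, m along the optical axis (not along the pixel's ray), 0 where there is no reading.
- ctrl.calibration(name): a dict with "camera_matrix" (3x3 intrinsics, pixels), "xyz" and "orientation" of the camera in the world; the wrist camera has in their place "hand_eye" (4x4, takes a point from camera to tool coordinates, whose origin is the TCP and whose axes are the flange's). Camera axes: x right, y down, z forward; pixel columns grow to the right and rows downward; lengths in m; the calibration is good to about 2 mm. The wrist camera is an equidistant fisheye: a pixel r from the principal point sees the ray r / f radians off the axis. A picture is of the moment at which its call begins: read the wrist's pose just before it. calibration takes no time and is no camera call.
- ctrl.finish_job(): hands the job in; it is judged then, once.
The state is a dict: "t": time; "joints": joint angles; "dq": joint speeds; "tau": joint torques, N m; "eef_pos": TCP position; "tcp_rot": TCP orientation; "wrist_force": force on the tool from outside, world axes, zero at the start; "wrist_torque": the same for the moment, N m; "width": finger opening in m; "grip_force": force on a finger pad.
Only numpy, scipy, OpenCV 4.12 (cv2) and the standard library are available. Lean on these libraries where they do the work, as an engineer would, in place of code of your own. Each camera call takes 0.05 s, during which the arm holds its last target. There are 200 camera calls.

### The job

Pack away the badge press's dies: slide the case's cover fully open, stand every loose aluminium die upright in a pocket of its own in the case, and slide the cover fully shut over them. Only then tighten the clamp by turning the turnbuckle's middle body, its upper bars going away from the robot, until both jaws have drawn fully home against the ends of the case. Leave the other things on the desk where they are.

Things in the scene. Friction and masses are not known exactly. Their poses are not given: they have to be found in the camera images.
- case: Wooden die case, fixed. Origin: on the desk under the tray's centre; x points away from the robot (give or take its yaw), y to the robot's left. Base board 8 mm thick, x -170 to 190, y -165 to 165 mm. Tray: inner floor at z 12, inside 100 (x) by 216 (y), walls 5 thick, tops at z 44 (long walls) and z 48 (end walls, which run on towards the robot to x -165 as rails for the cover)
- pocket0 (a point): centre of the floor of the first pocket (case x 0, y -81, z 12 mm). A black insert in the tray, top at z 30, makes four pockets 18 mm deep in a row along y, each 50 mm (x) by at least 48 mm (y)
- pocket1 (a point): centre of the floor of the second pocket (case y -27)
- pocket2 (a point): centre of the floor of the third pocket (case y 27)
- pocket3 (a point): centre of the floor of the fourth pocket (case y 81)
- cover (a joint): flat aluminium cover sliding on the case: 0 = fully shut over the tray, 0.100 m = fully open, drawn along case -x towards the robot (tray uncovered). Plate 110 (x) by 212 (y) by 5 mm, underside at case z 48.5. It stays where it is left; about 1.5 N moves it. It starts part open
- cover_handle (a point): middle of the cover's black handle, a block 40 mm along case x, 16 mm along case y, standing 26 mm tall on the plate; this point is 10 mm below its top. It is at case x 25, y 0, z 69.5 mm when shut, x -75 when open
- turnbuckle (a joint): turn of the turnbuckle's middle body about the case's y axis, rad: 0 = slack (jaws 16 mm out), 20.420 = home stop (jaws drawn in). It grows as the uppermost bar is pushed along case +x, away from the robot; each turn draws both jaws in 4.9 mm. At 0, and at home, its four bars stand straight up, down and along +x and -x. About 2.5 N at a bar end turns it; it stays where it is left
- axle (a point): centre of the turnbuckle's hub, on its axis: case x 125, y 0, z 70 mm. The hub is 26 mm in diameter and 26 mm long (y); four round bars, 9 mm thick, stand out of it crosswise at case y 0, their ends 50 mm from the axis. A bar leaning over 40 degrees from upright towards the robot may jam by friction under a level push: push the one before it further (to 50 or 60 degrees past upright)
- jaw_left_face (a point): inner face of the jaw at the case's +y end, 40 mm up; home when at case y 113 (against the end wall), 129 when slack
- jaw_right_face (a point): the same at the -y end: home at case y -113, -129 when slack. Each jaw also carries a lip over the case's end, from the jaw's face 12 mm inwards, case z 59 to 64, x -25 to 25
- die0: aluminium die, plain upright cylinder 36 mm in diameter and 32 mm tall, about 0.1 kg, a dark disc on top and a dark line round it; origin: centre of its underside. Two to four of the four are there; absent ones read None
- die1: aluminium die, plain upright cylinder 36 mm in diameter and 32 mm tall, about 0.1 kg, a dark disc on top and a dark line round it; origin: centre of its underside. Two to four of the four are there; absent ones read None
- die2: aluminium die, plain upright cylinder 36 mm in diameter and 32 mm tall, about 0.1 kg, a dark disc on top and a dark line round it; origin: centre of its underside. Two to four of the four are there; absent ones read None
- die3: aluminium die, plain upright cylinder 36 mm in diameter and 32 mm tall, about 0.1 kg, a dark disc on top and a dark line round it; origin: centre of its underside. Two to four of the four are there; absent ones read None
- badge_a: flat tin pin badge lying on the desk, 44 mm across, 6 mm thick; leave it
- badge_b: another such badge with a yellow face; leave it
- tape: roll of tape lying flat, 80 mm across, 24 mm tall; leave it
- glue: white glue bottle with a red cap, 44 mm across, 120 mm tall, standing; leave it
- penpot: grey open pot, 70 mm across, 90 mm tall; leave it
- figure: toy figure on a black plinth 50 x 60 mm, about 173 mm tall; leave it
There are look-alikes about, which are no part of the job. Leave any purple or red look-alike of the die2 alone.

How it is judged:
On the way, in this order (a step that is already met when the one before it is completed fails the run):
1. the cover is fully open (value of joint cover above 0.094 m), for 0.2 s.
2. every die stands in a pocket of its own, released (z of die0 in the frame of case between 0.008 and 0.018 m and x of die0 in the frame of case between -0.03 and 0.03 m and y of die0 in the frame of case between -0.105 and 0.105 m and angle between each of die0, die1, die2, die3's own z axis and vertical below 0.2 rad and z of die1 in the frame of case between 0.008 and 0.018 m and x of die1 in the frame of case between -0.03 and 0.03 m and y of die1 in the frame of case between -0.105 and 0.105 m and z of die2 in the frame of case between 0.008 and 0.018 m and x of die2 in the frame of case between -0.03 and 0.03 m and y of die2 in the frame of case between -0.105 and 0.105 m and z of die3 in the frame of case between 0.008 and 0.018 m and x of die3 in the frame of case between -0.03 and 0.03 m and y of die3 in the frame of case between -0.105 and 0.105 m and contact force between the fingers and die0 below 0.1 N and contact force between the fingers and die1 below 0.1 N and contact force between the fingers and die2 below 0.1 N and contact force between the fingers and die3 below 0.1 N and linear speed of each of die0, die1, die2, die3 below 0.02 m/s), for 0.2 s.
3. the cover is fully shut over the dies (z of die0 in the frame of case between 0.008 and 0.018 m and x of die0 in the frame of case between -0.03 and 0.03 m and y of die0 in the frame of case between -0.105 and 0.105 m and angle between each of die0, die1, die2, die3's own z axis and vertical below 0.2 rad and z of die1 in the frame of case between 0.008 and 0.018 m and x of die1 in the frame of case between -0.03 and 0.03 m and y of die1 in the frame of case between -0.105 and 0.105 m and z of die2 in the frame of case between 0.008 and 0.018 m and x of die2 in the frame of case between -0.03 and 0.03 m and y of die2 in the frame of case between -0.105 and 0.105 m and z of die3 in the frame of case between 0.008 and 0.018 m and x of die3 in the frame of case between -0.03 and 0.03 m and y of die3 in the frame of case between -0.105 and 0.105 m and value of joint cover below 0.003 m), for 0.2 s.
4. the turnbuckle has drawn both jaws home (value of joint cover below 0.003 m and value of joint turnbuckle above 19.4 rad), for 0.2 s.
At the end, for the whole second after the job is handed in: Every die stands upright (within 0.2 rad) on the floor of a pocket of its own in the case, the cover is shut to within 3 mm, and the turnbuckle is at 19.4 rad or more (both jaws within 1 mm of home) (all of step 4 and z of die0 in the frame of case between 0.008 and 0.018 m and x of die0 in the frame of case between -0.03 and 0.03 m and y of die0 in the frame of case between -0.105 and 0.105 m and angle between each of die0, die1, die2, die3's own z axis and vertical below 0.2 rad and z of die1 in the frame of case between 0.008 and 0.018 m and x of die1 in the frame of case between -0.03 and 0.03 m and y of die1 in the frame of case between -0.105 and 0.105 m and z of die2 in the frame of case between 0.008 and 0.018 m and x of die2 in the frame of case between -0.03 and 0.03 m and y of die2 in the frame of case between -0.105 and 0.105 m and z of die3 in the frame of case between 0.008 and 0.018 m and x of die3 in the frame of case between -0.03 and 0.03 m and y of die3 in the frame of case between -0.105 and 0.105 m and velocity of joint turnbuckle below 0.1 rad/s); the robot touches nothing.
It fails at once if one of the other things on the desk is moved more than 50 mm or a standing one tipped (distance of any of badge_a, badge_b, tape, glue, penpot, figure from where it was at the start of the episode above 0.05 m or angle between any of badge_a, badge_b, tape, glue, penpot, figure's own z axis and vertical above 0.5 rad).
Of die0, die1, die2, die3 only 2 to 4 are there at a start; the rules pass over those that are not, and their reading is None.
At some moment in a run one of die0, die1, die2, die3 may be knocked a few centimetres aside while the robot is not near it.
It also fails if it takes over 210 s, if anything falls off the work surface, if the arm or the gripper's body presses on something with over 40 N, if the wrist force passes 120 N, or if a joint passes its speed limit or range.

## Working session

There is one attempt and no reset: what is moved stays moved. The work goes in short steps, Python scripts to look and compute and a shell command to move; the robot and the scene stay as the last step left them, time stands still between calls to the robot, and variables do not carry over. Pictures are saved under pics/ and viewed, at most 16 in all, crops included, and the job is handed in when it is done.

```bash
mkdir -p pics; ls
python3 - <<'E'
from plant import ctrl
import cv2,numpy as np
print(ctrl.state())
for n in ("top","side"):
    p,d=ctrl.read_camera(n); np.savez(f"pics/{n}0.npz",p=p,d=d)
    cv2.imwrite(f"pics/{n}0.png",cv2.resize(p[:,:,::-1],(800,600),interpolation=cv2.INTER_CUBIC))
    print(n,ctrl.calibration(n),(d>0).mean())
print(ctrl.calibration("wrist"))
E
```

```text
pics
{'t': 0.0, 'joints': array([-1.34899255,  0.39920655,  0.04501244,  1.53789912, -0.01873183,
        1.20690505, -0.05071383]), 'dq': array([ 3.45577309e-05, -1.82345100e-03,  4.92553138e-04,  2.01792627e-03,
        4.14658078e-04, -1.05141264e-04,  2.21024992e-03]), 'tau': array([-5.05657081e-04, -4.75121355e+01,  1.36447024e+00, -2.54224563e+01,
        1.15376059e-02,  9.34852258e-03,  4.87707879e-06]), 'eef_pos': array([0.20471845, 0.61623762, 0.23024512]), 'tcp_rot': array([-3.13959851e+00,  1.00200477e-04,  2.82089530e+00]), 'wrist_force': array([ 0.07650583, -0.22843456,  0.45724885]), 'wrist_torque': array([ 0.03465686, -0.00966701, -0.02153116]), 'grip_force': 0.0, 'width': 0.0853346491182095}
top {'camera_matrix': array([[390.78001085,   0.        , 253.86001235],
       [  0.        , 390.78001085, 191.00777334],
       [  0.        ,   0.        ,   1.        ]]), 'xyz': array([0.46829311, 0.00226174, 1.18108281]), 'orientation': array([-3.03508132,  0.0039573 , -1.57176466])} 0.9957834879557291
side {'camera_matrix': array([[376.51414533,   0.        , 257.47033106],
       [  0.        , 376.51414533, 187.47801921],
       [  0.        ,   0.        ,   1.        ]]), 'xyz': array([0.33132261, 0.7916926 , 0.72062463]), 'orientation': array([-2.23050821,  0.00898053, -2.83658261])} 0.9959208170572916
{'camera_matrix': array([[297.31863964,   0.        , 258.20510892],
       [  0.        , 297.31863964, 185.6608918 ],
       [  0.        ,   0.        ,   1.        ]]), 'hand_eye': array([[ 3.73748029e-04, -9.45467823e-01, -3.25715299e-01,
         8.30777818e-02],
       [ 9.99999649e-01,  1.09321291e-04,  8.30136429e-04,
        -2.14413631e-04],
       [-7.49259665e-04, -3.25715495e-01,  9.45467532e-01,
        -1.41193321e-01],
       [ 0.00000000e+00,  0.00000000e+00,  0.00000000e+00,
         1.00000000e+00]])}
```

View pics/top0.png

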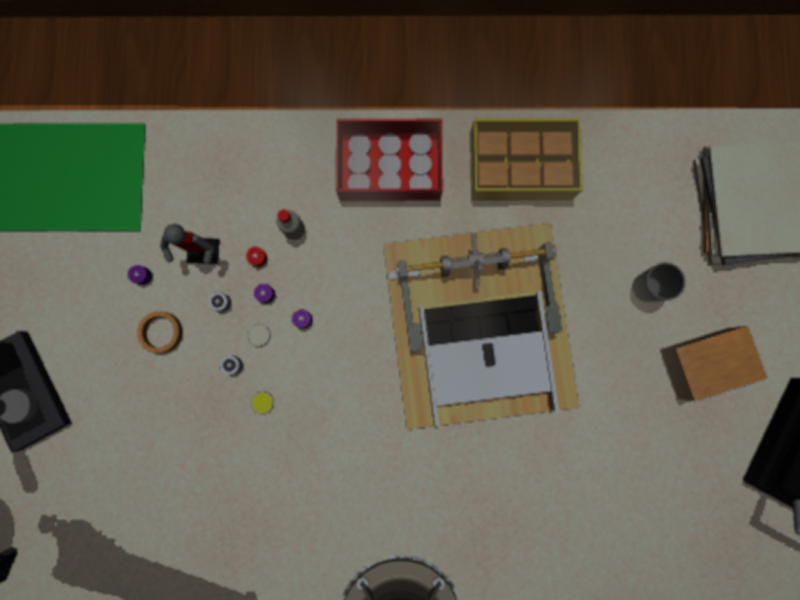

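View pics/side0.png

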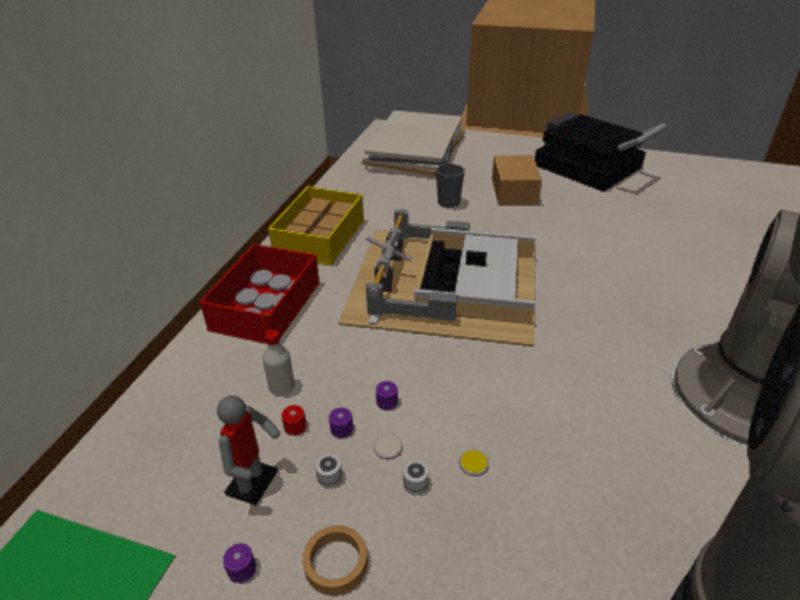

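The top view shows grey dies at (219,302) and (231,365). The look-alikes are purple at (138,274), (264,293) and (302,319), and red at (256,257). The badges are at (259,335) and (262,403). The case is at about (480,330) with its cover part open. Only the two grey ones fit "aluminium with a dark disc", so I'll confirm that in a crop and measure.

```bash
cat > h.py <<'E'
import numpy as np,cv2
from plant import ctrl
from scipy.spatial.transform import Rotation as R
def cam(n):
    c=ctrl.calibration(n); return c["camera_matrix"],R.from_euler("xyz",c["orientation"]).as_matrix(),np.array(c["xyz"])
def world(n,u,v,d):
    K,Q,t=cam(n); u,v,d=map(np.asarray,(u,v,d))
    return np.stack([(u-K[0,2])/K[0,0]*d,(v-K[1,2])/K[1,1]*d,d],-1)@Q.T+t
def ray(n,u,v):
    K,Q,t=cam(n); return t,Q@np.array([(u-K[0,2])/K[0,0],(v-K[1,2])/K[1,1],1.])
def atz(n,u,v,z):
    t,r=ray(n,u,v); return t+r*(z-t[2])/r[2]
def proj(n,P):
    K,Q,t=cam(n); c=(np.asarray(P)-t)@Q; return c[...,:2]/c[...,2:]*K[0,0]+K[:2,2]
# wrist
def wpose(s=None):
    s=s or ctrl.state(); T=np.eye(4);T[:3,:3]=R.from_euler("xyz",s["tcp_rot"]).as_matrix();T[:3,3]=s["eef_pos"]
    return T@ctrl.calibration("wrist")["hand_eye"]
def wray(T,u,v):
    K=ctrl.calibration("wrist")["camera_matrix"]; a=np.array([u-K[0,2],v-K[1,2]])/K[0,0]; th=np.hypot(*a)
    k=np.sin(th)/th if th>1e-9 else 1
    return T[:3,3],T[:3,:3]@np.array([a[0]*k,a[1]*k,np.cos(th)])
def watz(T,u,v,z):
    t,r=wray(T,u,v); return t+r*(z-t[2])/r[2]
def wproj(T,P):
    K=ctrl.calibration("wrist")["camera_matrix"]; c=(np.asarray(P)-T[:3,3])@T[:3,:3]
    th=np.arctan2(np.linalg.norm(c[...,:2],axis=-1),c[...,2]); n=np.linalg.norm(c[...,:2],axis=-1)
    return c[...,:2]/n[...,None]*th[...,None]*K[0,0]+K[:2,2]
def tri(a,b):
    (p,r),(q,s)=a,b; r=r/np.linalg.norm(r);s=s/np.linalg.norm(s)
    k=np.linalg.lstsq(np.c_[r,-s],q-p,rcond=None)[0]; A=p+k[0]*r;B=q+k[1]*s
    return (A+B)/2,np.linalg.norm(A-B)
E
python3 - <<'E'
from h import *
d=np.load("pics/top0.npz");p,D=d["p"],d["d"]
s=.64
for nm,(u,v) in dict(g1=(219,302),g2=(231,365),pu1=(138,274),pu2=(264,293),pu3=(302,319),red=(256,257),bw=(259,335),by=(262,403),glue=(290,225),fig=(205,250),tape=(158,332),handle=(489,354),hub=(477,260)).items():
    u,v=int(u*s),int(v*s); print(nm,world("top",u,v,np.median(D[v-1:v+2,u-1:u+2])).round(3))
hom=[world("top",u*s,v*s,D[int(v*s)-1,int(u*s)]).round(3) for u,v in [(385,243),(551,224),(578,408),(407,429)]]
# corners on plane z=.008
B=np.array([atz("top",u*s,v*s,.008)[:2] for u,v in [(385,243),(551,224),(578,408),(407,429)]])
L=np.array([[.19,.165],[.19,-.165],[-.17,-.165],[-.17,.165]])
Lc=L-L.mean(0);Bc=B-B.mean(0);a=np.arctan2((Lc[:,0]*Bc[:,1]-Lc[:,1]*Bc[:,0]).sum(),(Lc*Bc).sum())
Q=np.array([[np.cos(a),-np.sin(a)],[np.sin(a),np.cos(a)]]);t=B.mean(0)-Q@L.mean(0)
print("case",t,a,(B-(L@Q.T+t)).round(4).tolist())
a1=cv2.resize(p[140:280,75:215],(500,500),interpolation=cv2.INTER_CUBIC)
b=np.load("pics/side0.npz")["p"][230:390,130:330]
b=cv2.resize(b,(300,240),interpolation=cv2.INTER_CUBIC); im=np.zeros((500,800,3),np.uint8);im[:,:500]=a1;im[:240,500:]=b
c=cv2.resize(p[185:275,255:365],(300,245),interpolation=cv2.INTER_CUBIC);im[250:495,500:]=c
cv2.imwrite("pics/crop1.png",im[:,:,::-1])
E
```

```text
g1 [0.586 0.343 0.033]
g2 [0.468 0.319 0.035]
pu1 [0.64  0.5   0.033]
pu2 [0.603 0.26  0.036]
pu3 [0.553 0.186 0.033]
red [0.672 0.277 0.035]
bw [0.525 0.274 0.007]
by [0.397 0.265 0.008]
glue [0.72  0.203 0.088]
fig [0.673 0.353 0.097]
tape [0.531 0.469 0.001]
handle [ 0.487 -0.156  0.081]
hub [ 0.657 -0.139  0.085]
case [ 0.5332188  -0.15484225] 0.11648930793034701 [[-0.0002, -0.0017], [-0.0014, 0.0014], [0.0011, 0.0021], [0.0005, -0.0018]]
```

View pics/crop1.png

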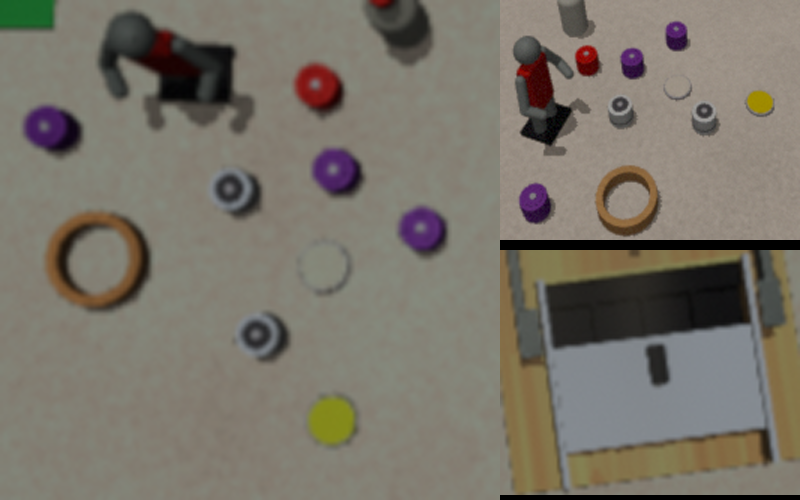

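Confirmed: there are exactly two dies, g1 and g2, with an aluminium body and a dark disc. Next I'll triangulate them from top and side, and check what space there is near the figure.

```bash
cat >> h.py <<'E'
def go(P,yaw=None):
    "tool-frame deltas: turn first, then shift"
    s=ctrl.state(); y0=s["tcp_rot"][2]; dy=0
    if yaw is not None:
        dy=-((yaw-y0+np.pi)%(2*np.pi)-np.pi)
    y=y0-dy; d=np.array(P)-s["eef_pos"]
    print("t %.1f"%s["t"],"at",s["eef_pos"].round(4),"yaw %.3f"%y0,"| turn %.3f"%dy,"then x %.4f y %.4f z %.4f"%(d[0]*np.cos(y)+d[1]*np.sin(y),d[0]*np.sin(y)-d[1]*np.cos(y),-d[2]))
CT=np.array([.5332,-.1548]);CA=.1165
def c2w(x,y,z):
    c,s=np.cos(CA),np.sin(CA); return np.array([CT[0]+c*x-s*y,CT[1]+s*x+c*y,z])
def w2c(P):
    P=np.asarray(P);c,s=np.cos(CA),np.sin(CA); d=P[...,:2]-CT; return np.concatenate([(d@np.array([[c,-s],[s,c]])),P[...,2:]],-1)
E
python3 - <<'E'
from h import *
d=np.load("pics/top0.npz");D=d["d"]; e=np.load("pics/side0.npz");E=e["d"]
for tp,sd in [((139.7,192.9),(210,299.3)),((147.5,233.5),(266,304))]:
    print("die top",*tri(ray("top",*tp),ray("side",*sd)))
v,u=np.mgrid[:384,:512]
W=np.concatenate([world("top",u,v,D).reshape(-1,3),world("side",u,v,E).reshape(-1,3)])
f=W[(abs(W[:,0]-.68)<.09)&(abs(W[:,1]-.36)<.08)&(W[:,2]>.05)]
print("figure",f.min(0),f.max(0),f[f[:,2]<.13][:,0].min())
# case: end rails and cover via heights
C=w2c(W)
for nm,m in dict(cover=(abs(C[:,2]-.0535)<.004)&(abs(C[:,1])<.09)&(C[:,0]<0.03)&(C[:,0]>-.2)).items():
    print(nm,np.percentile(C[m],[1,50,99],axis=0).round(4).tolist())
T=world("top",u,v,D).reshape(-1,3);C=w2c(T);m=(C[:,2]>.07)&(abs(C[:,1])<.03)&(C[:,0]<.03)&(C[:,0]>-.12);print("handle",np.percentile(C[m],[3,50,97],axis=0).round(4).tolist(),m.sum())
m=(C[:,2]>.06)&(abs(C[:,1])<.06)&(C[:,0]<.2)&(C[:,0]>.05);print("tb",np.percentile(C[m],[1,50,99],axis=0).round(4).tolist())
for y in (-.027,.027):
  for q in [c2w(0,y,.012)]: print(q)
go(c2w(-.046,0,.12),CA+np.pi)
E
```

```text
die top [0.58680711 0.34702001 0.02353997] 0.000107445721839558
die top [0.46661717 0.32100526 0.02139308] 0.00021516321288426841
figure [0.65138107 0.33940149 0.05025682] [0.70491965 0.43525163 0.17743508] 0.651381066313625
cover [[-0.1272, -0.0879, 0.0503], [-0.0767, 0.0078, 0.0541], [-0.0191, 0.0884, 0.0573]]
handle [[-0.0672, -0.005, 0.0758], [-0.0488, 0.003, 0.0809], [-0.0299, 0.0104, 0.0847]] 87
tb [[0.0933, -0.0558, 0.0616], [0.1235, 0.0041, 0.082], [0.1668, 0.0593, 0.1161]]
[ 0.53633839 -0.18161698  0.012     ]
[ 0.53006161 -0.12798302  0.012     ]
t 0.1 at [0.2047 0.6163 0.2304] yaw 2.821 | turn -0.437 then x -0.1906 y -0.8041 z 0.1104
```

```bash
python3 -m pendant '[{"grip":0,"yaw":-0.109},{"grip":0,"yaw":-0.109},{"grip":0,"yaw":-0.109},{"grip":0,"yaw":-0.11},{"grip":0,"x":-0.008,"y":-0.033},{"grip":0,"x":-0.008,"y":-0.033},{"grip":0,"x":-0.008,"y":-0.033},{"grip":0,"x":-0.008,"y":-0.033},{"grip":0,"x":-0.008,"y":-0.033},{"grip":0,"x":-0.008,"y":-0.033},{"grip":0,"x":-0.008,"y":-0.033},{"grip":0,"x":-0.008,"y":-0.033}]' 30
python3 -m pendant '[{"grip":0,"x":-0.008,"y":-0.033},{"grip":0,"x":-0.008,"y":-0.033},{"grip":0,"x":-0.008,"y":-0.033},{"grip":0,"x":-0.008,"y":-0.033},{"grip":0,"x":-0.008,"y":-0.033},{"grip":0,"x":-0.008,"y":-0.033},{"grip":0,"x":-0.008,"y":-0.033},{"grip":0,"x":-0.008,"y":-0.033},{"grip":0,"x":-0.008,"y":-0.033},{"grip":0,"x":-0.008,"y":-0.033}]'
python3 - <<'E'
from h import *
go(c2w(-.049,.003,.12),CA+np.pi)
E
```

```text
t 0.1 at [0.2047 0.6163 0.2304] yaw 2.821 | turn -0.437 then x -0.1876 y -0.8011 z 0.1104$[0]: bad value
$[0]: bad value
```

```bash
python3 -m pendant '[{"grip":0,"x":0,"y":0,"z":0,"yaw":-0.109}]' 30; python3 -m pendant '[{"grip":0.2,"yaw":-0.109}]' 30;python3 -m pendant '[{"yaw":-0.109}]' 30; python3 -m pendant '[{"grip":0.0,"x":0.0,"y":0.0,"z":0.0,"yaw":-0.109}]' 30
```

```text
t: 0.18
eef_pos: [0.2047, 0.6165, 0.2305]
tcp_rot: [-3.14, 0.0, 2.932]
wrist_force: [-0.1, 1.2, 0.4]
width: 0.0753
grip_force: 0.0
t: 0.27
eef_pos: [0.2048, 0.6165, 0.2306]
tcp_rot: [-3.14, -0.0, 3.044]
wrist_force: [-0.5, -0.1, 0.2]
width: 0.0639
grip_force: 0.0$[0]: bad value
$[0]: bad value
```

```bash
python3 -m pendant '[{"grip":0,"x":0,"y":0,"z":0,"yaw":-0.109},{"grip":0,"x":0,"y":0,"z":0,"yaw":-0.105},{"grip":0,"x":-0.008,"y":-0.033,"z":0,"yaw":0},{"grip":0,"x":-0.008,"y":-0.033,"z":0,"yaw":0},{"grip":0,"x":-0.008,"y":-0.033,"z":0,"yaw":0},{"grip":0,"x":-0.008,"y":-0.033,"z":0,"yaw":0},{"grip":0,"x":-0.008,"y":-0.033,"z":0,"yaw":0},{"grip":0,"x":-0.008,"y":-0.033,"z":0,"yaw":0},{"grip":0,"x":-0.008,"y":-0.033,"z":0,"yaw":0},{"grip":0,"x":-0.008,"y":-0.033,"z":0,"yaw":0},{"grip":0,"x":-0.008,"y":-0.033,"z":0,"yaw":0},{"grip":0,"x":-0.008,"y":-0.033,"z":0,"yaw":0}]' 
python3 -m pendant '[{"grip":0,"x":-0.008,"y":-0.033,"z":0,"yaw":0},{"grip":0,"x":-0.008,"y":-0.033,"z":0,"yaw":0},{"grip":0,"x":-0.008,"y":-0.033,"z":0,"yaw":0},{"grip":0,"x":-0.008,"y":-0.033,"z":0,"yaw":0},{"grip":0,"x":-0.008,"y":-0.033,"z":0,"yaw":0},{"grip":0,"x":-0.008,"y":-0.033,"z":0,"yaw":0},{"grip":0,"x":-0.008,"y":-0.033,"z":0,"yaw":0},{"grip":0,"x":-0.008,"y":-0.033,"z":0,"yaw":0},{"grip":0,"x":-0.008,"y":-0.033,"z":0,"yaw":0},{"grip":0,"x":-0.008,"y":-0.033,"z":0,"yaw":0},{"grip":0,"x":0,"y":0,"z":0,"yaw":0},{"grip":0,"x":0,"y":0,"z":0,"yaw":0}]'
python3 - <<'E'
from h import *
go(c2w(-.049,.003,.12),CA+np.pi)
E
```

```text
t: 1.27
eef_pos: [0.3212, 0.2959, 0.2311]
tcp_rot: [-3.141, -0.0, -3.03]
wrist_force: [0.1, 0.1, -0.4]
width: 0.0426
grip_force: 0.0
t: 2.27
eef_pos: [0.4372, -0.0231, 0.2311]
tcp_rot: [-3.141, -0.001, -3.035]
wrist_force: [-0.3, 0.2, 0.6]
width: 0.0427
grip_force: 0.0
t 2.3 at [ 0.4372 -0.0231  0.2311] yaw -3.035 | turn -0.010 then x -0.0311 y -0.1390 z 0.1111
```

```bash
python3 -m pendant '[{"grip":0,"x":-0.006,"y":-0.028,"z":0,"yaw":-0.01},{"grip":0,"x":-0.006,"y":-0.028,"z":0,"yaw":0},{"grip":0,"x":-0.006,"y":-0.028,"z":0,"yaw":0},{"grip":0,"x":-0.006,"y":-0.028,"z":0,"yaw":0},{"grip":0,"x":-0.006,"y":-0.027,"z":0,"yaw":0},{"grip":0,"x":0,"y":0,"z":0,"yaw":0},{"grip":0,"x":0,"y":0,"z":0,"yaw":0}]'
python3 - <<'E'
from h import *
s=ctrl.state();T=wpose(s);p,d=ctrl.read_camera("wrist");np.savez("pics/w1.npz",p=p,d=d,T=T)
go(c2w(-.049,.003,.12),CA+np.pi)
im=cv2.resize(p,(800,600),interpolation=cv2.INTER_CUBIC)
for q in [(-.05,0,.0795),(.05,.108,.044),(.05,-.108,.044),(.19,.165,.008),(.19,-.165,.008),(.125,0,.12)]:
    u=wproj(T,c2w(*q));print(q,(u/.64).round(1)); cv2.circle(im,tuple(int(a) for a in u/.64),3,(255,0,255),1)
cv2.imwrite("pics/w1.png",im[:,:,::-1])
E
```

```text
t: 2.85
eef_pos: [0.4834, -0.1555, 0.2308]
tcp_rot: [3.141, -0.001, -3.021]
wrist_force: [-0.2, 0.9, -0.2]
width: 0.0429
grip_force: 0.0
t 2.9 at [ 0.4833 -0.1542  0.2307] yaw -3.019 | turn 0.006 then x -0.0005 y -0.0034 z 0.1107
(-0.05, 0, 0.0795) [396.2 264.2]
(0.05, 0.108, 0.044) [528.1 370.7]
(0.05, -0.108, 0.044) [266.6 369.5]
(0.19, 0.165, 0.008) [554.  467.3]
(0.19, -0.165, 0.008) [242.4 465.7]
(0.125, 0, 0.12) [396.2 506.2]
```

View pics/w1.png

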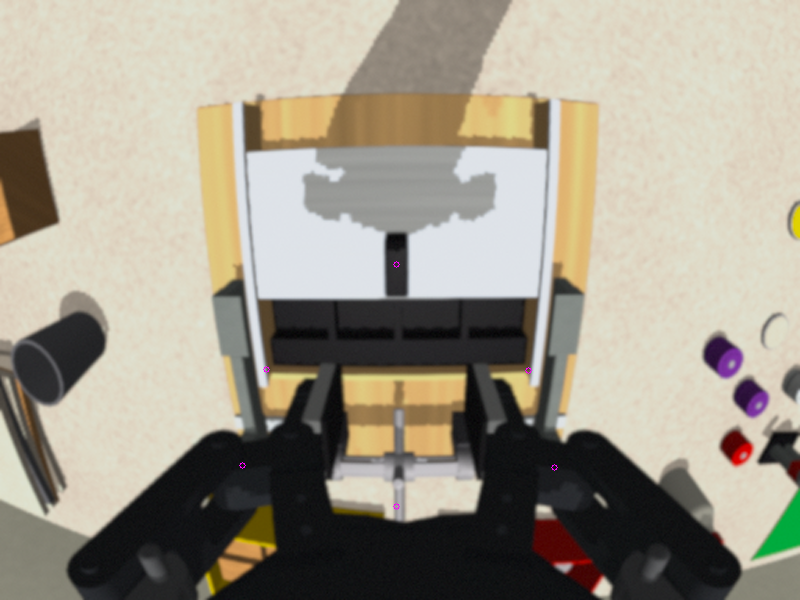

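Wrist view: the handle is centred at about (396,265), where the projected model point falls. The tray walls match the projected corners at (266,370) and (528,371), and the four empty pockets show at row 330. So the case pose holds. Next I grip the handle and open the cover.

```bash
python3 -m pendant '[{"grip":0,"x":0,"y":-0.005,"z":0.03,"yaw":0.006},{"grip":0,"x":0,"y":0,"z":0.03,"yaw":0},{"grip":0,"x":0,"y":0,"z":0.03,"yaw":0},{"grip":0,"x":0,"y":0,"z":0.03,"yaw":0},{"grip":0,"x":0,"y":0,"z":0.03,"yaw":0},{"grip":0,"x":0,"y":0,"z":0.02,"yaw":0},{"grip":-1,"x":0,"y":0,"z":0,"yaw":0},{"grip":-1,"x":0,"y":0,"z":0,"yaw":0},{"grip":-1,"x":0,"y":0,"z":0,"yaw":0},{"grip":-1,"x":0,"y":0,"z":0,"yaw":0},{"grip":-1,"x":0,"y":0,"z":0,"yaw":0},{"grip":-1,"x":0,"y":0,"z":0,"yaw":0}]' 30
python3 - <<'E'
from h import *
go(c2w(-.075,0,.06),CA+np.pi)
E
```

```text
t: 3.9
eef_pos: [0.484, -0.1608, 0.0614]
tcp_rot: [-3.141, 0.0, -3.025]
wrist_force: [0.8, -4.2, -14.4]
width: 0.0154
grip_force: 34.7
t 3.9 at [ 0.484  -0.1608  0.0614] yaw -3.025 | turn -0.000 then x 0.0254 y 0.0003 z 0.0014
```

```bash
python3 -m pendant '[{"grip":-1,"x":0.005,"y":0,"z":0,"yaw":0},{"grip":-1,"x":0.005,"y":0,"z":0,"yaw":0},{"grip":-1,"x":0.005,"y":0,"z":0,"yaw":0},{"grip":-1,"x":0.005,"y":0,"z":0,"yaw":0},{"grip":-1,"x":0.005,"y":0,"z":0,"yaw":0},{"grip":-1,"x":0.002,"y":0,"z":0,"yaw":0},{"grip":-1,"x":0.002,"y":0,"z":0,"yaw":0},{"grip":-1,"x":0,"y":0,"z":0,"yaw":0},{"grip":-1,"x":0,"y":0,"z":0,"yaw":0},{"grip":-1,"x":0,"y":0,"z":0,"yaw":0}]'
```

```text
t: 4.73
eef_pos: [0.4579, -0.1642, 0.0615]
tcp_rot: [-3.139, 0.005, -3.025]
wrist_force: [7.3, -5.7, -22.5]
width: 0.0154
grip_force: 33.5
```

```bash
python3 -m pendant '[{"grip":-1,"x":0.002,"y":0,"z":0,"yaw":0},{"grip":-1,"x":0,"y":0,"z":0,"yaw":0},{"grip":0,"x":0,"y":0,"z":0,"yaw":0},{"grip":0,"x":0,"y":0,"z":0,"yaw":0},{"grip":0,"x":0,"y":0,"z":0,"yaw":0},{"grip":0,"x":0,"y":0,"z":-0.03,"yaw":0},{"grip":0.3,"x":0,"y":0,"z":-0.04,"yaw":0},{"grip":0.3,"x":0,"y":0,"z":-0.04,"yaw":0},{"grip":0.3,"x":0,"y":0,"z":-0.04,"yaw":0},{"grip":0.3,"x":0,"y":0,"z":0,"yaw":0.121},{"grip":0.3,"x":0,"y":0,"z":0,"yaw":0.121},{"grip":0.3,"x":0,"y":0,"z":0,"yaw":0.121}]'
python3 -m pendant '[{"grip":0.3,"x":0,"y":0,"z":0,"yaw":0.121},{"grip":0.3,"x":0,"y":0,"z":0,"yaw":0.121},{"grip":0.3,"x":0,"y":0,"z":0,"yaw":0.121},{"grip":0.3,"x":0,"y":0,"z":0,"yaw":0.121},{"grip":0.3,"x":0,"y":0,"z":0,"yaw":0.121},{"grip":0.3,"x":0,"y":0,"z":0,"yaw":0.121},{"grip":0.3,"x":0,"y":0,"z":0,"yaw":0.121},{"grip":0.3,"x":0,"y":0,"z":0,"yaw":0.121},{"grip":0.3,"x":0,"y":0,"z":0,"yaw":0.121},{"grip":0.3,"x":0,"y":0,"z":0,"yaw":0.121},{"grip":0.3,"x":0,"y":0,"z":0,"yaw":0},{"grip":0.3,"x":0,"y":0,"z":0,"yaw":0}]'
python3 - <<'E'
from h import *
p,D=ctrl.read_camera("top");v,u=np.mgrid[:384,:512]
C=w2c(world("top",u,v,D).reshape(-1,3));m=(abs(C[:,2]-.0535)<.004)&(abs(C[:,1])<.09)&(C[:,0]<0.03)&(C[:,0]>-.2)
print(np.percentile(C[m],[1,50,99],axis=0).round(4).tolist())
np.savez("pics/top1.npz",p=p,d=D)
go([.467,.32,.2],CA+np.pi/2)
E
```

```text
t: 5.73
eef_pos: [0.454, -0.1641, 0.2132]
tcp_rot: [3.139, 0.003, 2.887]
wrist_force: [0.4, 0.0, -0.3]
width: 0.0555
grip_force: 0.0
t: 6.73
eef_pos: [0.4534, -0.1641, 0.2118]
tcp_rot: [3.141, -0.001, 1.687]
wrist_force: [0.8, 0.1, -0.2]
width: 0.0555
grip_force: 0.0
[[-0.1539, -0.0124, 0.0502], [-0.1045, 0.0432, 0.0546], [-0.0461, 0.0889, 0.0574]]
t 6.8 at [ 0.4535 -0.1641  0.2117] yaw 1.687 | turn -0.001 then x 0.4792 y 0.0697 z 0.0117
```

```bash
python3 -m pendant '[{"grip":0.3,"x":0.038,"y":0.0055,"z":0,"yaw":0},{"grip":0.3,"x":0.038,"y":0.0055,"z":0,"yaw":0},{"grip":0.3,"x":0.038,"y":0.0055,"z":0,"yaw":0},{"grip":0.3,"x":0.038,"y":0.0055,"z":0,"yaw":0},{"grip":0.3,"x":0.038,"y":0.0055,"z":0,"yaw":0},{"grip":0.3,"x":0.038,"y":0.0055,"z":0,"yaw":0},{"grip":0.3,"x":0.038,"y":0.0055,"z":0,"yaw":0},{"grip":0.3,"x":0.038,"y":0.0055,"z":0,"yaw":0},{"grip":0.3,"x":0.038,"y":0.0055,"z":0,"yaw":0},{"grip":0.3,"x":0.038,"y":0.0055,"z":0,"yaw":0},{"grip":0.3,"x":0.038,"y":0.0055,"z":0,"yaw":0},{"grip":0.3,"x":0.038,"y":0.0055,"z":0,"yaw":0}]'
python3 -m pendant '[{"grip":0.3,"x":0.02,"y":0.003,"z":0,"yaw":0},{"grip":0.3,"x":0,"y":0,"z":0,"yaw":0},{"grip":0.3,"x":0,"y":0,"z":0,"yaw":0}]'
python3 - <<'E'
from h import *
T=wpose();p,d=ctrl.read_camera("wrist");np.savez("pics/w2.npz",p=p,d=d,T=T)
im=cv2.resize(p,(800,600),interpolation=cv2.INTER_CUBIC)
for q in [(.467,.32,.032),(.586,.345,.032)]: print((wproj(T,np.array(q))/.64).round(1))
cv2.imwrite("pics/w2.png",im[:,:,::-1])
go([.467,.32,.2],CA+np.pi/2)
E
```

```text
t: 7.78
eef_pos: [0.4671, 0.2983, 0.2116]
tcp_rot: [-3.141, -0.001, 1.686]
wrist_force: [0.7, -0.2, 0.2]
width: 0.0557
grip_force: 0.0
t: 8.03
eef_pos: [0.4678, 0.3177, 0.2111]
tcp_rot: [-3.141, 0.001, 1.688]
wrist_force: [-0.0, -0.8, 0.2]
width: 0.0553
grip_force: 0.0
[401.6 251.3]
[566.5 238.7]
t 8.1 at [0.4682 0.3159 0.2113] yaw 1.685 | turn -0.002 then x 0.0043 y -0.0007 z 0.0113
```

View pics/w2.png

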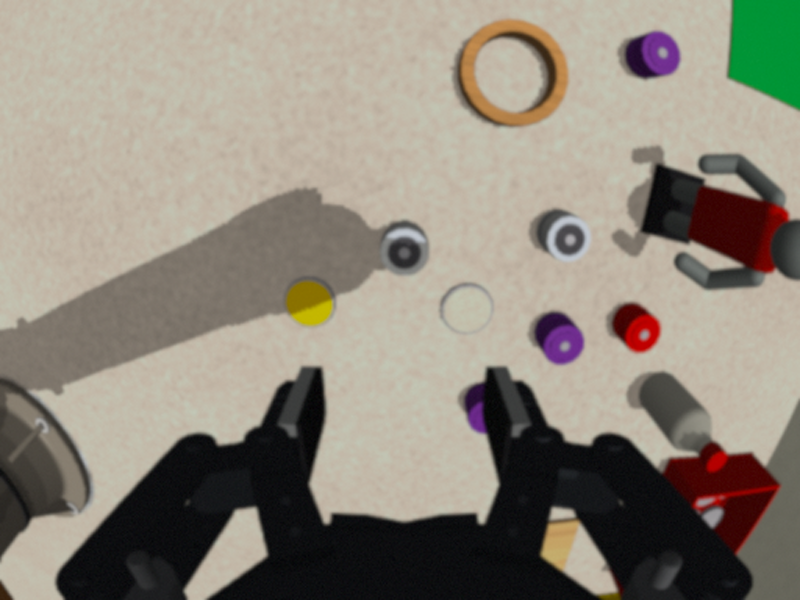

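The wrist view shows die g2's disc at (405,252) and die g1's at (570,240), both close to the predictions.

Run:
```python
from h import *
T=np.load("pics/w2.npz")["T"]
for w,tp,sd in [((570,240),(139.7,192.9),(210,299.3)),((405,252),(147.5,233.5),(266,304))]:
    a=wray(T,w[0]*.64,w[1]*.64)
    print(watz(T,w[0]*.64,w[1]*.64,.032).round(4),atz("top",*tp,.032).round(4),atz("side",*sd,.032).round(4),tri(a,ray("top",*tp)),tri(a,ray("side",*sd)))
```

```text
[0.589  0.3444 0.032 ] [0.586  0.3445 0.032 ] [0.5837 0.3524 0.032 ] (array([0.58668946, 0.34434643, 0.03495228]), np.float64(0.0023760298403364844)) (array([0.59189093, 0.34226607, 0.0175204 ]), np.float64(0.005531091886177485))
[0.4695 0.3198 0.032 ] [0.4665 0.3181 0.032 ] [0.4647 0.3282 0.032 ] (array([0.46804578, 0.31896261, 0.02913565]), np.float64(0.0030511210344532943)) (array([0.46948801, 0.31412159, 0.01069937]), np.float64(0.0015053009017341624))
```

```bash
python3 -m pendant '[{"grip":0.3,"x":0.003,"y":0,"z":0.035,"yaw":0},{"grip":0.3,"x":0,"y":0,"z":0.035,"yaw":0},{"grip":0.3,"x":0,"y":0,"z":0.035,"yaw":0},{"grip":0.3,"x":0,"y":0,"z":0.035,"yaw":0},{"grip":0.3,"x":0,"y":0,"z":0.035,"yaw":0},{"grip":0.3,"x":0,"y":0,"z":0.024,"yaw":0},{"grip":0.3,"x":0,"y":0,"z":0,"yaw":0},{"grip":-1,"x":0,"y":0,"z":0,"yaw":0},{"grip":-1,"x":0,"y":0,"z":0,"yaw":0},{"grip":-1,"x":0,"y":0,"z":0,"yaw":0},{"grip":-1,"x":0,"y":0,"z":0,"yaw":0}]' 30
python3 -m pendant '[{"grip":-1,"x":0,"y":0,"z":-0.015,"yaw":0},{"grip":-1,"x":0,"y":0,"z":-0.035,"yaw":0},{"grip":-1,"x":0,"y":0,"z":-0.035,"yaw":0},{"grip":-1,"x":0,"y":0,"z":-0.035,"yaw":0},{"grip":-1,"x":0,"y":0,"z":-0.02,"yaw":0}]'
python3 - <<'E'
from h import *
go(c2w(0,-.027,.15),CA+np.pi/2)
E
```

```text
t: 9.0
eef_pos: [0.4691, 0.3201, 0.0142]
tcp_rot: [3.139, -0.002, 1.684]
wrist_force: [0.9, -0.7, -0.9]
width: 0.035
grip_force: 30.0
t: 9.42
eef_pos: [0.4699, 0.3204, 0.1573]
tcp_rot: [3.136, -0.004, 1.684]
wrist_force: [0.8, -0.7, -1.5]
width: 0.0346
grip_force: 30.3
t 9.4 at [0.4699 0.3204 0.1573] yaw 1.684 | turn -0.004 then x -0.5063 y 0.0076 z 0.0073
```

```bash
python3 -m pendant '[{"grip":-1,"x":-0.039,"y":0.0005,"z":0,"yaw":-0.004},{"grip":-1,"x":-0.039,"y":0.0005,"z":0,"yaw":0},{"grip":-1,"x":-0.039,"y":0.0005,"z":0,"yaw":0},{"grip":-1,"x":-0.039,"y":0.0005,"z":0,"yaw":0},{"grip":-1,"x":-0.039,"y":0.0005,"z":0,"yaw":0},{"grip":-1,"x":-0.039,"y":0.0005,"z":0,"yaw":0},{"grip":-1,"x":-0.039,"y":0.0005,"z":0,"yaw":0},{"grip":-1,"x":-0.039,"y":0.0005,"z":0,"yaw":0},{"grip":-1,"x":-0.039,"y":0.0005,"z":0,"yaw":0},{"grip":-1,"x":-0.039,"y":0.0005,"z":0,"yaw":0},{"grip":-1,"x":-0.039,"y":0.0005,"z":0,"yaw":0},{"grip":-1,"x":-0.039,"y":0.0005,"z":0,"yaw":0}]'
python3 -m pendant '[{"grip":-1,"x":-0.038,"y":0.001,"z":0,"yaw":0},{"grip":-1,"x":0,"y":0,"z":0,"yaw":0},{"grip":-1,"x":0,"y":0,"z":0,"yaw":0},{"grip":-1,"x":0,"y":0,"z":0,"yaw":0}]'
python3 - <<'E'
from h import *
go(c2w(0,-.027,.032),CA+np.pi/2)
T=wpose();p,d=ctrl.read_camera("wrist")
im=cv2.resize(p,(800,600),interpolation=cv2.INTER_CUBIC)
for q in [(0,-.081,.012),(0,-.027,.012),(0,.027,.012),(0,.081,.012)]+[(x,y,.03) for x in (-.025,.025) for y in (-.051,-.003,.003,.051)]:
    u=wproj(T,c2w(*q))/.64;cv2.circle(im,tuple(int(a) for a in u),3,(255,0,255),1)
cv2.imwrite("pics/w3.png",im[:,:,::-1])
E
```

```text
t: 10.42
eef_pos: [0.5286, -0.1464, 0.1535]
tcp_rot: [3.139, -0.001, 1.688]
wrist_force: [1.0, 1.6, -1.0]
width: 0.0349
grip_force: 30.4
t: 10.75
eef_pos: [0.5338, -0.1818, 0.1528]
tcp_rot: [3.141, -0.001, 1.688]
wrist_force: [0.3, -0.0, -1.0]
width: 0.0349
grip_force: 30.4
t 10.8 at [ 0.5338 -0.1818  0.1528] yaw 1.688 | turn 0.000 then x -0.0001 y 0.0025 z 0.1208
```

View pics/w3.png

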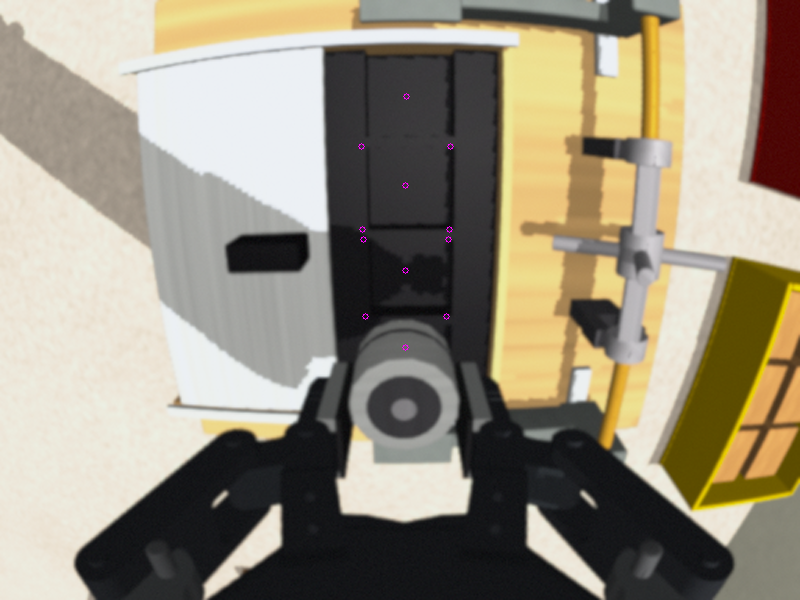

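Run:
```python
from h import *
T=wpose();p,d=ctrl.read_camera("wrist");np.savez("pics/w4.npz",p=p,d=d,T=T)
c=p[20:250,200:340].astype(float);c=(255*(np.clip(c/255*1.0,0,1))**.45).astype(np.uint8)
im=cv2.resize(c,(365,600),interpolation=cv2.INTER_CUBIC);k=600/230
def dot(q,col):
    u=(wproj(T,c2w(*q))-[200,20])*k;cv2.circle(im,tuple(int(a) for a in u),3,col,1)
for x in (-.025,.025):
    for y in (-.003,.003,.051,.057): dot((x,y,.03),(255,0,255))
for y in (.108,.113): dot((0,y,.048),(0,255,0)); dot((.06,y,.048),(0,255,0))
for y in (0,.05,.09):
    dot((.05,y,.044),(0,255,255));dot((.055,y,.044),(0,255,255))
cv2.imwrite("pics/w4.png",im[:,:,::-1])
```

```text
(no output)
```

View pics/w4.png

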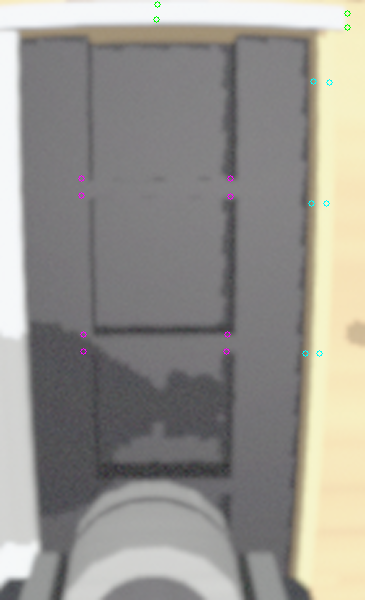

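Rib lines and walls agree with the model to about 1–2 mm: rib rows 181–197 against the predicted 178–195, and right wall column 310 against 312. I'll lower the die into pocket1.

```bash
python3 -m pendant '[{"grip":-1,"x":0,"y":0.003,"z":0.03,"yaw":0},{"grip":-1,"x":0,"y":0,"z":0.03,"yaw":0},{"grip":-1,"x":0,"y":0,"z":0.03,"yaw":0},{"grip":-1,"x":0,"y":0,"z":0.02,"yaw":0},{"grip":-1,"x":0,"y":0,"z":0.01,"yaw":0},{"grip":-1,"x":0,"y":0,"z":0,"yaw":0},{"grip":-1,"x":0,"y":0,"z":0,"yaw":0}]'
python3 - <<'E'
from h import *
go(c2w(0,-.027,.03),CA+np.pi/2)
E
```

```text
t: 11.43
eef_pos: [0.5375, -0.1812, 0.0329]
tcp_rot: [3.141, 0.0, 1.69]
wrist_force: [-0.7, -0.1, -1.6]
width: 0.0348
grip_force: 30.4
t 11.4 at [ 0.5375 -0.1812  0.0329] yaw 1.690 | turn 0.002 then x -0.0003 y -0.0012 z 0.0029
```

Release gently and raise.

```bash
python3 -m pendant '[{"grip":-1,"x":0,"y":0,"z":0.002,"yaw":0},{"grip":-0.1,"x":0,"y":0,"z":0,"yaw":0},{"grip":-0.1,"x":0,"y":0,"z":0,"yaw":0},{"grip":-0.1,"x":0,"y":0,"z":0,"yaw":0},{"grip":-0.1,"x":0,"y":0,"z":-0.03,"yaw":0},{"grip":0,"x":0,"y":0,"z":-0.04,"yaw":0},{"grip":0.3,"x":0,"y":0,"z":-0.04,"yaw":0},{"grip":0.3,"x":0.039,"y":0,"z":-0.01,"yaw":0},{"grip":0.3,"x":0.039,"y":0,"z":0,"yaw":0},{"grip":0.3,"x":0.039,"y":0,"z":0,"yaw":0},{"grip":0.3,"x":0.039,"y":0,"z":0,"yaw":0},{"grip":0.3,"x":0.039,"y":0,"z":0,"yaw":0}]'
python3 -m pendant '[{"grip":0.3,"x":0.039,"y":0,"z":0,"yaw":0},{"grip":0.3,"x":0.039,"y":0,"z":0,"yaw":0},{"grip":0.3,"x":0.039,"y":0,"z":0,"yaw":0},{"grip":0.3,"x":0.039,"y":0,"z":0,"yaw":0},{"grip":0.3,"x":0.039,"y":0,"z":0,"yaw":0},{"grip":0.3,"x":0.039,"y":0,"z":0,"yaw":0},{"grip":0.3,"x":0,"y":0,"z":0,"yaw":0}]'
python3 - <<'E'
from h import *
p,d=ctrl.read_camera("top");np.savez("pics/top2.npz",p=p,d=d)
s,_=ctrl.read_camera("side")
T=wpose();w,wd=ctrl.read_camera("wrist");np.savez("pics/w5.npz",p=w,d=wd,T=T)
im=np.zeros((600,800,3),np.uint8)
im[:400,:400]=cv2.resize(p[140:280,75:215],(400,400),interpolation=cv2.INTER_CUBIC)
im[:300,400:]=cv2.resize(p[185:275,255:365],(400,300),interpolation=cv2.INTER_CUBIC)
im[300:,400:]=cv2.resize(w,(400,300),interpolation=cv2.INTER_CUBIC)
cv2.imwrite("pics/m5.png",im[:,:,::-1])
go([.588,.3445,.15],CA+np.pi/2)
print((wproj(T,np.array([.588,.3445,.032]))).round(1))
E
```

```text
t: 12.43
eef_pos: [0.5138, 0.0134, 0.1511]
tcp_rot: [3.14, -0.001, 1.687]
wrist_force: [0.9, 1.1, -0.4]
width: 0.0556
grip_force: 0.0
t: 13.02
eef_pos: [0.4847, 0.2547, 0.1505]
tcp_rot: [3.141, -0.005, 1.701]
wrist_force: [-0.4, 1.4, -0.0]
width: 0.0557
grip_force: 0.0
t 13.2 at [0.4867 0.2439 0.1505] yaw 1.689 | turn 0.001 then x 0.0882 y 0.1123 z 0.0005
[381.4  90.8]
```

View pics/m5.png

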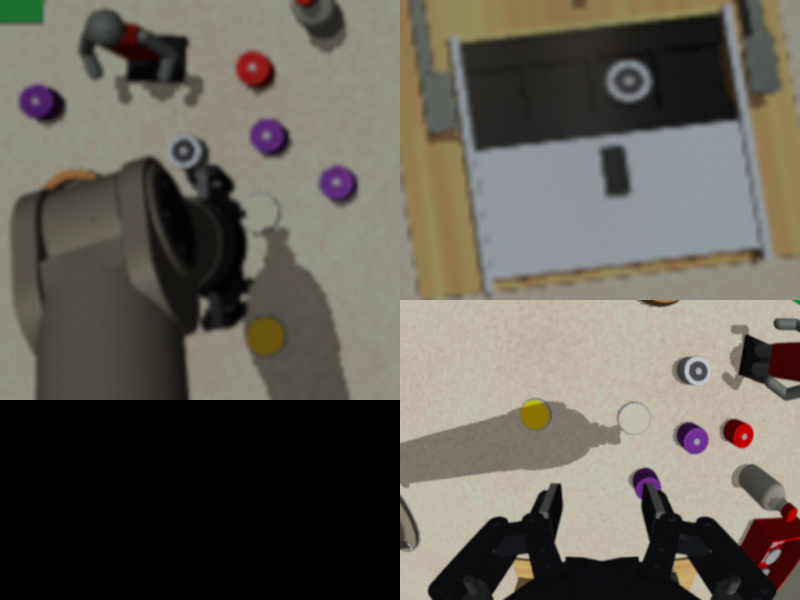

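Die g2 stands upright in its pocket at crop (628,80). Die g1's disc at wrist (380,91) is where predicted, so it's unmoved. I'll turn the fingers along world y to clear the figure.

```bash
python3 -m pendant '[{"grip":0.3,"x":0,"y":0,"z":0,"yaw":-0.12},{"grip":0.3,"x":0,"y":0,"z":0,"yaw":-0.12},{"grip":0.3,"x":0,"y":0,"z":0,"yaw":-0.12},{"grip":0.3,"x":0,"y":0,"z":0,"yaw":-0.12},{"grip":0.3,"x":0,"y":0,"z":0,"yaw":-0.12},{"grip":0.3,"x":0,"y":0,"z":0,"yaw":-0.12},{"grip":0.3,"x":0,"y":0,"z":0,"yaw":-0.12},{"grip":0.3,"x":0,"y":0,"z":0,"yaw":-0.12},{"grip":0.3,"x":0,"y":0,"z":0,"yaw":-0.12},{"grip":0.3,"x":0,"y":0,"z":0,"yaw":-0.12},{"grip":0.3,"x":0,"y":0,"z":0,"yaw":-0.12}]'
python3 -m pendant '[{"grip":0.3,"x":-0.022,"y":0.028,"z":0,"yaw":0},{"grip":0.3,"x":-0.022,"y":0.028,"z":0,"yaw":0},{"grip":0.3,"x":-0.022,"y":0.028,"z":0,"yaw":0},{"grip":0.3,"x":-0.021,"y":0.029,"z":0,"yaw":0},{"grip":0.3,"x":0,"y":0,"z":0,"yaw":0},{"grip":0.3,"x":0,"y":0,"z":0,"yaw":0},{"grip":0.3,"x":0,"y":0,"z":0,"yaw":0}]'
python3 - <<'E'
from h import *
go([.588,.3445,.0125])
E
```

```text
t: 14.08
eef_pos: [0.4874, 0.2414, 0.1506]
tcp_rot: [-3.141, 0.001, 3.009]
wrist_force: [-0.3, -0.1, -1.5]
width: 0.0556
grip_force: 0.0
t: 14.67
eef_pos: [0.5884, 0.3416, 0.1501]
tcp_rot: [-3.14, -0.0, 3.005]
wrist_force: [-0.7, 0.0, -0.1]
width: 0.0549
grip_force: 0.0
t 14.7 at [0.5884 0.3416 0.1501] yaw 3.005 | turn 0.000 then x 0.0008 y 0.0028 z 0.1376
```

```bash
python3 -m pendant '[{"grip":0.3,"x":0.001,"y":0.003,"z":0.03,"yaw":0},{"grip":0.3,"x":0,"y":0,"z":0.035,"yaw":0},{"grip":0.3,"x":0,"y":0,"z":0.035,"yaw":0},{"grip":0.3,"x":0,"y":0,"z":0.025,"yaw":0},{"grip":0.3,"x":0,"y":0,"z":0.012,"yaw":0},{"grip":0.3,"x":0,"y":0,"z":0,"yaw":0},{"grip":-1,"x":0,"y":0,"z":0,"yaw":0},{"grip":-1,"x":0,"y":0,"z":0,"yaw":0},{"grip":-1,"x":0,"y":0,"z":0,"yaw":0},{"grip":-1,"x":0,"y":0,"z":0,"yaw":0}]' 30
python3 -m pendant '[{"grip":-1,"x":0,"y":0,"z":-0.015,"yaw":0},{"grip":-1,"x":0,"y":0,"z":-0.035,"yaw":0},{"grip":-1,"x":0,"y":0,"z":-0.035,"yaw":0},{"grip":-1,"x":0,"y":0,"z":-0.035,"yaw":0},{"grip":-1,"x":0.03,"y":0,"z":-0.02,"yaw":0},{"grip":-1,"x":0.04,"y":0,"z":0,"yaw":0}]'
python3 - <<'E'
from h import *
go(c2w(0,.027,.15),CA+np.pi/2)
E
```

```text
t: 15.5
eef_pos: [0.589, 0.3482, 0.0158]
tcp_rot: [3.139, 0.003, 3.008]
wrist_force: [0.2, -0.2, 5.0]
width: 0.0347
grip_force: 30.4
t: 16.0
eef_pos: [0.5245, 0.357, 0.1611]
tcp_rot: [3.133, 0.012, 3.002]
wrist_force: [-0.6, 1.1, -0.2]
width: 0.0349
grip_force: 30.2
t 16.0 at [0.5245 0.357  0.1611] yaw 3.002 | turn 1.315 then x -0.4823 y -0.0508 z 0.0111
```

```bash
python3 -m pendant '[{"grip":-1,"x":0,"y":0,"z":0,"yaw":0.12},{"grip":-1,"x":0,"y":0,"z":0,"yaw":0.12},{"grip":-1,"x":0,"y":0,"z":0,"yaw":0.12},{"grip":-1,"x":0,"y":0,"z":0,"yaw":0.12},{"grip":-1,"x":0,"y":0,"z":0,"yaw":0.12},{"grip":-1,"x":0,"y":0,"z":0,"yaw":0.12},{"grip":-1,"x":0,"y":0,"z":0,"yaw":0.12},{"grip":-1,"x":0,"y":0,"z":0,"yaw":0.12},{"grip":-1,"x":0,"y":0,"z":0,"yaw":0.12},{"grip":-1,"x":0,"y":0,"z":0,"yaw":0.12},{"grip":-1,"x":0,"y":0,"z":0,"yaw":0.12},{"grip":-1,"x":0,"y":0,"z":0,"yaw":0}]'
python3 -m pendant '[{"grip":-1,"x":-0.039,"y":-0.004,"z":0,"yaw":0},{"grip":-1,"x":-0.039,"y":-0.004,"z":0,"yaw":0},{"grip":-1,"x":-0.039,"y":-0.004,"z":0,"yaw":0},{"grip":-1,"x":-0.039,"y":-0.004,"z":0,"yaw":0},{"grip":-1,"x":-0.039,"y":-0.004,"z":0,"yaw":0},{"grip":-1,"x":-0.039,"y":-0.004,"z":0,"yaw":0},{"grip":-1,"x":-0.039,"y":-0.004,"z":0,"yaw":0},{"grip":-1,"x":-0.039,"y":-0.004,"z":0,"yaw":0},{"grip":-1,"x":-0.039,"y":-0.004,"z":0,"yaw":0},{"grip":-1,"x":-0.039,"y":-0.004,"z":0,"yaw":0},{"grip":-1,"x":-0.039,"y":-0.004,"z":0,"yaw":0},{"grip":-1,"x":-0.039,"y":-0.004,"z":0,"yaw":0}]'
python3 -m pendant '[{"grip":-1,"x":-0.013,"y":-0.001,"z":0,"yaw":0},{"grip":-1,"x":0,"y":0,"z":0,"yaw":0},{"grip":-1,"x":0,"y":0,"z":0,"yaw":0},{"grip":-1,"x":0,"y":0,"z":0,"yaw":0}]'
python3 - <<'E'
from h import *
go(c2w(0.001,.027,.032),CA+np.pi/2)
E
```

```text
t: 17.0
eef_pos: [0.5179, 0.3574, 0.1545]
tcp_rot: [3.141, -0.001, 1.686]
wrist_force: [0.3, 0.4, -0.2]
width: 0.0347
grip_force: 30.2
t: 18.0
eef_pos: [0.525, -0.115, 0.1544]
tcp_rot: [3.14, -0.001, 1.692]
wrist_force: [1.2, 0.5, -0.9]
width: 0.0351
grip_force: 30.2
t: 18.33
eef_pos: [0.5258, -0.1248, 0.1535]
tcp_rot: [3.141, -0.002, 1.691]
wrist_force: [0.3, 0.8, -0.6]
width: 0.0349
grip_force: 30.2
t 18.3 at [ 0.5258 -0.1248  0.1535] yaw 1.691 | turn 0.004 then x -0.0037 y 0.0049 z 0.1215
```

```bash
python3 -m pendant '[{"grip":-1,"x":-0.004,"y":0.005,"z":0.03,"yaw":0.004},{"grip":-1,"x":0,"y":0,"z":0.03,"yaw":0},{"grip":-1,"x":0,"y":0,"z":0.03,"yaw":0},{"grip":-1,"x":0,"y":0,"z":0.02,"yaw":0},{"grip":-1,"x":0,"y":0,"z":0.01,"yaw":0},{"grip":-1,"x":0,"y":0,"z":0.001,"yaw":0},{"grip":-1,"x":0,"y":0,"z":0,"yaw":0},{"grip":-0.1,"x":0,"y":0,"z":0,"yaw":0},{"grip":-0.1,"x":0,"y":0,"z":0,"yaw":0},{"grip":-0.1,"x":0,"y":0,"z":0,"yaw":0}]'
python3 -m pendant '[{"grip":-0.1,"x":0,"y":0,"z":-0.03,"yaw":0},{"grip":0,"x":0,"y":0,"z":-0.04,"yaw":0},{"grip":0,"x":0,"y":0,"z":-0.04,"yaw":0},{"grip":0,"x":0.04,"y":0,"z":-0.04,"yaw":0},{"grip":0,"x":0.04,"y":0,"z":-0.04,"yaw":0},{"grip":0,"x":0.04,"y":0,"z":0,"yaw":0},{"grip":0,"x":0.04,"y":0,"z":0,"yaw":0},{"grip":0,"x":0,"y":0,"z":0,"yaw":0},{"grip":0,"x":0,"y":0,"z":0,"yaw":0}]'
python3 - <<'E'
from h import *
p,d=ctrl.read_camera("top");np.savez("pics/top3.npz",p=p,d=d)
T=wpose();w,wd=ctrl.read_camera("wrist")
im=np.zeros((600,800,3),np.uint8)
im[:300,:300]=cv2.resize(p[140:280,75:215],(300,300),interpolation=cv2.INTER_CUBIC)
im[:300,400:]=cv2.resize(p[185:275,255:365],(400,300),interpolation=cv2.INTER_CUBIC)
im[300:,400:]=cv2.resize(w,(400,300),interpolation=cv2.INTER_CUBIC)
cv2.imwrite("pics/m6.png",im[:,:,::-1])
v,u=np.mgrid[:384,:512]; C=w2c(world("top",u,v,d).reshape(-1,3))
for y in (-.027,.027):
    m=(np.hypot(C[:,0],C[:,1]-y)<.014);print(np.median(C[m],axis=0),m.sum())
go(c2w(-.075,0,.15),CA+np.pi)
E
```

```text
t: 19.17
eef_pos: [0.5321, -0.1299, 0.0337]
tcp_rot: [3.139, 0.0, 1.684]
wrist_force: [-0.0, 0.1, 0.2]
width: 0.0385
grip_force: 0.0
t: 19.92
eef_pos: [0.5153, 0.0115, 0.2019]
tcp_rot: [3.14, -0.002, 1.69]
wrist_force: [-0.6, -0.6, -0.0]
width: 0.0426
grip_force: 0.0
[ 0.00043931 -0.02662872  0.0450865 ] 71
[-0.00031208  0.02697882  0.04566414] 75
t 20.0 at [0.5153 0.0073 0.2017] yaw 1.683 | turn -1.575 then x 0.0761 y -0.1631 z 0.0517
```

View pics/m6.png

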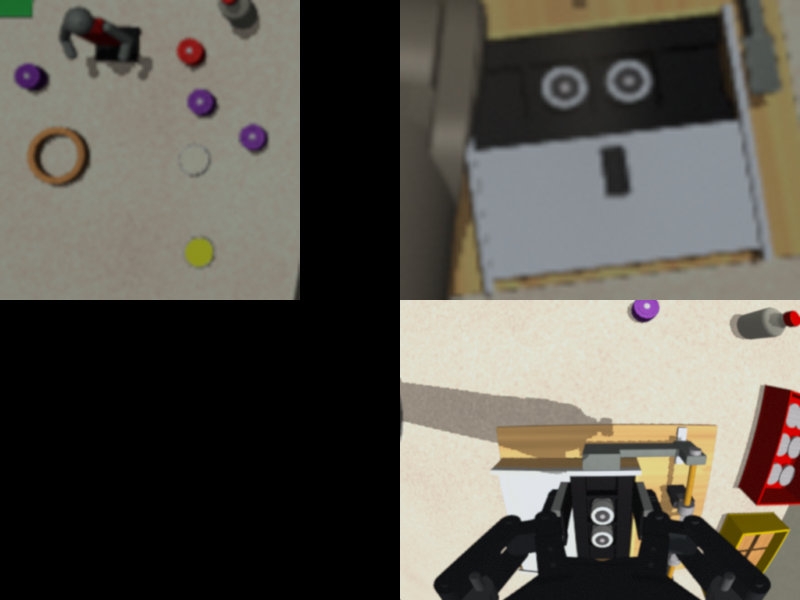

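Both dies are upright in pockets, with tops at about 45 mm (44 mm expected), and none is left on the desk. Next I close the cover.

```bash
python3 -m pendant '[{"grip":0,"x":0,"y":0,"z":0,"yaw":-0.121},{"grip":0,"x":0,"y":0,"z":0,"yaw":-0.121},{"grip":0,"x":0,"y":0,"z":0,"yaw":-0.121},{"grip":0,"x":0,"y":0,"z":0,"yaw":-0.121},{"grip":0,"x":0,"y":0,"z":0,"yaw":-0.121},{"grip":0,"x":0,"y":0,"z":0,"yaw":-0.121},{"grip":0,"x":0,"y":0,"z":0,"yaw":-0.121},{"grip":0,"x":0,"y":0,"z":0,"yaw":-0.121},{"grip":0,"x":0,"y":0,"z":0,"yaw":-0.121},{"grip":0,"x":0,"y":0,"z":0,"yaw":-0.121},{"grip":0,"x":0,"y":0,"z":0,"yaw":-0.121},{"grip":0,"x":0,"y":0,"z":0,"yaw":-0.121}]'
python3 -m pendant '[{"grip":0,"x":0,"y":0,"z":0,"yaw":-0.121},{"grip":0,"x":0.015,"y":-0.032,"z":0.01,"yaw":0},{"grip":0,"x":0.015,"y":-0.032,"z":0.01,"yaw":0},{"grip":0,"x":0.015,"y":-0.032,"z":0.01,"yaw":0},{"grip":0,"x":0.015,"y":-0.033,"z":0.01,"yaw":0},{"grip":0,"x":0.016,"y":-0.034,"z":0.01,"yaw":0},{"grip":0,"x":0,"y":0,"z":0,"yaw":0},{"grip":0,"x":0,"y":0,"z":0,"yaw":0},{"grip":0,"x":0,"y":0,"z":0,"yaw":0}]'
python3 - <<'E'
from h import *
go(c2w(-.075,0,.062),CA+np.pi)
E
```

```text
t: 21.02
eef_pos: [0.5153, 0.0054, 0.2013]
tcp_rot: [-3.141, 0.0, 3.137]
wrist_force: [0.8, 0.9, 0.4]
width: 0.0425
grip_force: 0.0
t: 21.77
eef_pos: [0.4582, -0.1639, 0.1513]
tcp_rot: [-3.142, 0.0, -3.03]
wrist_force: [1.1, -0.3, 0.2]
width: 0.0425
grip_force: 0.0
t 21.8 at [ 0.4582 -0.1639  0.1513] yaw -3.030 | turn -0.005 then x -0.0005 y 0.0003 z 0.0893
```

```bash
python3 -m pendant '[{"grip":0,"x":0,"y":0,"z":0.03,"yaw":-0.005},{"grip":0,"x":0,"y":0,"z":0.03,"yaw":0},{"grip":0,"x":0,"y":0,"z":0.029,"yaw":0},{"grip":-1,"x":0,"y":0,"z":0,"yaw":0},{"grip":-1,"x":0,"y":0,"z":0,"yaw":0},{"grip":-1,"x":0,"y":0,"z":0,"yaw":0},{"grip":-1,"x":0,"y":0,"z":0,"yaw":0},{"grip":-1,"x":0,"y":0,"z":0,"yaw":0}]' 30
python3 -m pendant '[{"grip":-1,"x":-0.01,"y":0,"z":0,"yaw":0},{"grip":-1,"x":-0.01,"y":0,"z":0,"yaw":0},{"grip":-1,"x":-0.01,"y":0,"z":0,"yaw":0},{"grip":-1,"x":-0.01,"y":0,"z":0,"yaw":0},{"grip":-1,"x":-0.01,"y":0,"z":0,"yaw":0},{"grip":-1,"x":-0.01,"y":0,"z":0,"yaw":0},{"grip":-1,"x":-0.01,"y":0,"z":0,"yaw":0},{"grip":-1,"x":-0.01,"y":0,"z":0,"yaw":0},{"grip":-1,"x":-0.01,"y":0,"z":0,"yaw":0},{"grip":-1,"x":-0.006,"y":0,"z":0,"yaw":0},{"grip":-1,"x":-0.004,"y":0,"z":0,"yaw":0},{"grip":-1,"x":-0.003,"y":0,"z":0,"yaw":0}]'
python3 -m pendant '[{"grip":-1,"x":-0.001,"y":0,"z":0,"yaw":0},{"grip":-1,"x":0,"y":0,"z":0,"yaw":0}]'
python3 - <<'E'
from h import *
go(c2w(.025,0,.062),CA+np.pi); print(w2c(ctrl.state()["eef_pos"]))
E
```

```text
t: 22.43
eef_pos: [0.4585, -0.1641, 0.0625]
tcp_rot: [-3.138, 0.001, -3.021]
wrist_force: [2.3, -5.9, -18.8]
width: 0.015
grip_force: 34.2
t: 23.43
eef_pos: [0.5575, -0.1516, 0.0624]
tcp_rot: [-3.141, -0.008, -3.021]
wrist_force: [-12.7, -5.3, -0.9]
width: 0.0148
grip_force: 36.7
t: 23.6
eef_pos: [0.5574, -0.1516, 0.0624]
tcp_rot: [3.141, -0.009, -3.022]
wrist_force: [-9.3, -4.6, -3.2]
width: 0.015
grip_force: 36.2
t 23.6 at [ 0.5574 -0.1516  0.0624] yaw -3.022 | turn 0.003 then x -0.0005 y -0.0004 z 0.0004
[0.02445212 0.00038861 0.06242431]
```

The cover moved 99.7 mm onto its stop. Next I release the handle, shut the fingers, and set up behind the turnbuckle's upper bar.

```bash
python3 -m pendant '[{"grip":-0.3,"x":0,"y":0,"z":0,"yaw":0},{"grip":-0.3,"x":0,"y":0,"z":0,"yaw":0},{"grip":-0.3,"x":0,"y":0,"z":0,"yaw":0},{"grip":-0.3,"x":0,"y":0,"z":-0.03,"yaw":0},{"grip":-0.3,"x":0,"y":0,"z":-0.035,"yaw":0},{"grip":-1,"x":0,"y":0,"z":-0.035,"yaw":0},{"grip":-1,"x":-0.02,"y":0,"z":0,"yaw":0},{"grip":-1,"x":-0.02,"y":0,"z":0,"yaw":0},{"grip":-1,"x":0,"y":0,"z":0,"yaw":0},{"grip":-1,"x":0,"y":0,"z":0,"yaw":0},{"grip":-1,"x":0,"y":0,"z":0,"yaw":0},{"grip":-1,"x":0,"y":0,"z":0,"yaw":0}]'
python3 - <<'E'
from h import *
go(c2w(.072,0,.135),CA+np.pi); 
p,d=ctrl.read_camera("top");T=wpose();w,_=ctrl.read_camera("wrist")
im=np.zeros((600,800,3),np.uint8)
im[:600,:400]=cv2.resize(p[130:275,245:365],(400,600),interpolation=cv2.INTER_CUBIC)
q=proj("top",c2w(.125,0,.12));cv2.circle(im,(int((q[0]-245)*3.333),int((q[1]-130)*4.138)),4,(255,0,255),1)
im[:300,400:]=cv2.resize(w,(400,300),interpolation=cv2.INTER_CUBIC)
cv2.imwrite("pics/m7.png",im[:,:,::-1])
E
```

```text
t: 24.6
eef_pos: [0.6008, -0.1454, 0.1623]
tcp_rot: [3.141, -0.0, -3.022]
wrist_force: [0.3, -0.2, -0.5]
width: -0.0001
grip_force: 0.0
t 24.6 at [ 0.6008 -0.1454  0.1623] yaw -3.022 | turn 0.003 then x -0.0037 y -0.0015 z 0.0273
```

View pics/m7.png

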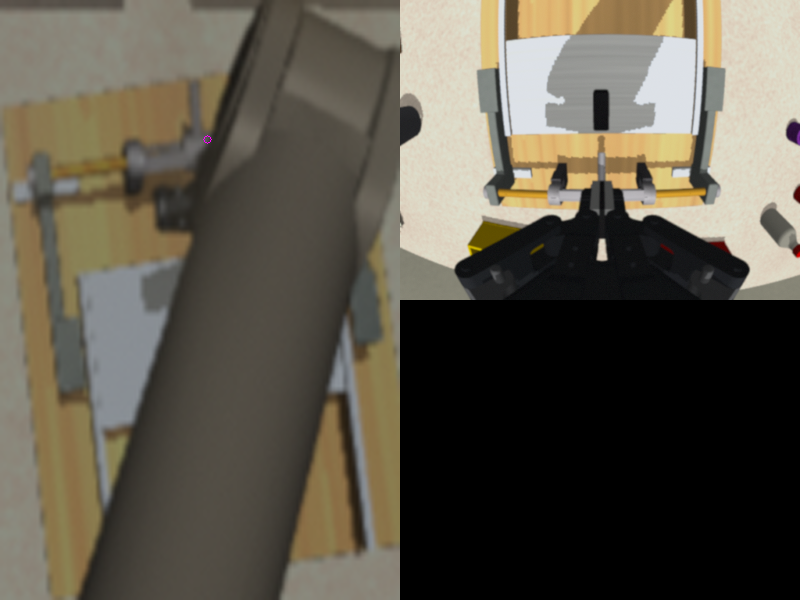

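The cover is shut over the tray and the fingers line up with the near bar at wrist (601,150). First push: go down, push, and read the state before lifting.

```bash
python3 -m pendant '[{"grip":-1,"x":-0.004,"y":-0.0015,"z":0.027,"yaw":0.003},{"grip":-1,"x":0,"y":0,"z":0.023,"yaw":0},{"grip":-1,"x":0,"y":0,"z":0.023,"yaw":0},{"grip":-1,"x":-0.0108,"y":0,"z":0,"yaw":0},{"grip":-1,"x":-0.0108,"y":0,"z":0,"yaw":0},{"grip":-1,"x":-0.0108,"y":0,"z":0,"yaw":0},{"grip":-1,"x":-0.0108,"y":0,"z":0,"yaw":0},{"grip":-1,"x":-0.0108,"y":0,"z":0,"yaw":0},{"grip":-1,"x":-0.011,"y":0,"z":0,"yaw":0},{"grip":-1,"x":0,"y":0,"z":0,"yaw":0}]'
python3 - <<'E'
from h import *
print(w2c(ctrl.state()["eef_pos"]))
go(c2w(.137,0,.089),CA+np.pi)
p,d=ctrl.read_camera("side");np.savez("pics/side8.npz",p=p)
cv2.imwrite("pics/s8.png",cv2.resize(p[125:225,215:350],(675,500),interpolation=cv2.INTER_CUBIC)[:,:,::-1])
E
```

```text
t: 25.53
eef_pos: [0.6685, -0.1393, 0.0882]
tcp_rot: [3.141, -0.005, -3.025]
wrist_force: [-2.9, -0.1, 0.5]
width: -0.0003
grip_force: 1.4
[ 0.13614377 -0.00037012  0.0881625 ]
t 25.5 at [ 0.6685 -0.1393  0.0882] yaw -3.025 | turn 0.000 then x -0.0009 y 0.0004 z -0.0008
```

View pics/s8.png

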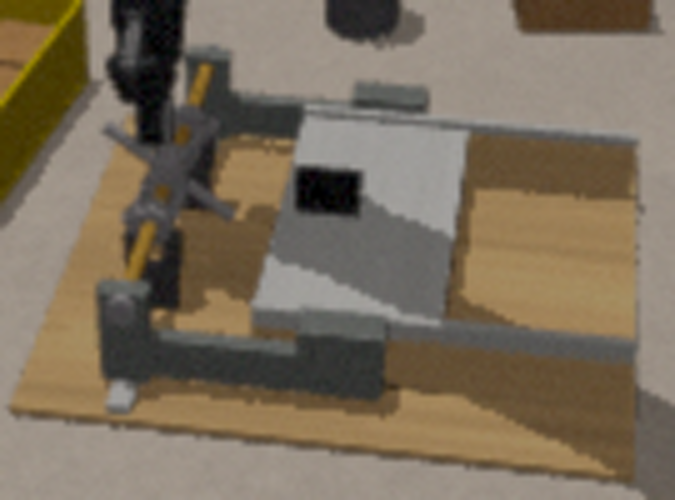

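The bar has swung to about 55–60° past upright (its tip at (110,130)), and the next one has come up behind at (210,115). I'll repeat the cycle.

```bash
python3 -m pendant '[{"grip":-1,"x":0,"y":0,"z":-0.023,"yaw":0},{"grip":-1,"x":0,"y":0,"z":-0.023,"yaw":0},{"grip":-1,"x":0.0325,"y":0,"z":0,"yaw":0},{"grip":-1,"x":0.0325,"y":0,"z":0,"yaw":0},{"grip":-1,"x":0,"y":0,"z":0.023,"yaw":0},{"grip":-1,"x":0,"y":0,"z":0.023,"yaw":0},{"grip":-1,"x":-0.011,"y":0,"z":0,"yaw":0},{"grip":-1,"x":-0.011,"y":0,"z":0,"yaw":0},{"grip":-1,"x":-0.011,"y":0,"z":0,"yaw":0},{"grip":-1,"x":-0.011,"y":0,"z":0,"yaw":0},{"grip":-1,"x":-0.011,"y":0,"z":0,"yaw":0},{"grip":-1,"x":-0.011,"y":0,"z":0,"yaw":0}]'
python3 -m pendant '[{"grip":-1,"x":0,"y":0,"z":-0.023,"yaw":0},{"grip":-1,"x":0,"y":0,"z":-0.023,"yaw":0},{"grip":-1,"x":0.0325,"y":0,"z":0,"yaw":0},{"grip":-1,"x":0.0325,"y":0,"z":0,"yaw":0},{"grip":-1,"x":0,"y":0,"z":0.023,"yaw":0},{"grip":-1,"x":0,"y":0,"z":0.023,"yaw":0},{"grip":-1,"x":-0.011,"y":0,"z":0,"yaw":0},{"grip":-1,"x":-0.011,"y":0,"z":0,"yaw":0},{"grip":-1,"x":-0.011,"y":0,"z":0,"yaw":0},{"grip":-1,"x":-0.011,"y":0,"z":0,"yaw":0},{"grip":-1,"x":-0.011,"y":0,"z":0,"yaw":0},{"grip":-1,"x":-0.011,"y":0,"z":0,"yaw":0}]'
python3 - <<'E'
from h import *
go(c2w(.137,0,.089),CA+np.pi)
p,d=ctrl.read_camera("side");np.savez("pics/side9.npz",p=p)
a=np.load("pics/side8.npz")["p"]
cc=lambda q:cv2.resize(q[125:225,215:350],(400,300),interpolation=cv2.INTER_CUBIC)
cv2.imwrite("pics/s9.png",np.hstack([cc(a),cc(p)])[:,:,::-1])
E
```

```text
t: 26.58
eef_pos: [0.6669, -0.1395, 0.0883]
tcp_rot: [3.14, -0.009, -3.026]
wrist_force: [-7.1, -2.3, 0.9]
width: -0.0001
grip_force: 3.1
t: 27.58
eef_pos: [0.6678, -0.1394, 0.0882]
tcp_rot: [3.14, -0.009, -3.026]
wrist_force: [-7.2, -2.1, 1.8]
width: 0.0001
grip_force: 3.0
t 27.6 at [ 0.6678 -0.1394  0.0882] yaw -3.026 | turn -0.001 then x -0.0015 y 0.0004 z -0.0008
```

View pics/s9.png

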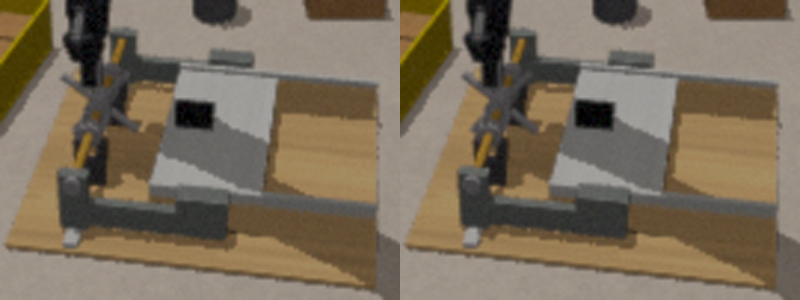

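Both views show the same bar attitude, each push met about 7 N, and the jaw has moved in slightly. I'll continue.

```bash
python3 -m pendant '[{"grip":-1,"x":0,"y":0,"z":-0.023,"yaw":0},{"grip":-1,"x":0,"y":0,"z":-0.023,"yaw":0},{"grip":-1,"x":0.0325,"y":0,"z":0,"yaw":0},{"grip":-1,"x":0.0325,"y":0,"z":0,"yaw":0},{"grip":-1,"x":0,"y":0,"z":0.023,"yaw":0},{"grip":-1,"x":0,"y":0,"z":0.023,"yaw":0},{"grip":-1,"x":-0.011,"y":0,"z":0,"yaw":0},{"grip":-1,"x":-0.011,"y":0,"z":0,"yaw":0},{"grip":-1,"x":-0.011,"y":0,"z":0,"yaw":0},{"grip":-1,"x":-0.011,"y":0,"z":0,"yaw":0},{"grip":-1,"x":-0.011,"y":0,"z":0,"yaw":0},{"grip":-1,"x":-0.011,"y":0,"z":0,"yaw":0}]'
python3 -m pendant '[{"grip":-1,"x":0,"y":0,"z":-0.023,"yaw":0},{"grip":-1,"x":0,"y":0,"z":-0.023,"yaw":0},{"grip":-1,"x":0.0325,"y":0,"z":0,"yaw":0},{"grip":-1,"x":0.0325,"y":0,"z":0,"yaw":0},{"grip":-1,"x":0,"y":0,"z":0.023,"yaw":0},{"grip":-1,"x":0,"y":0,"z":0.023,"yaw":0},{"grip":-1,"x":-0.011,"y":0,"z":0,"yaw":0},{"grip":-1,"x":-0.011,"y":0,"z":0,"yaw":0},{"grip":-1,"x":-0.011,"y":0,"z":0,"yaw":0},{"grip":-1,"x":-0.011,"y":0,"z":0,"yaw":0},{"grip":-1,"x":-0.011,"y":0,"z":0,"yaw":0},{"grip":-1,"x":-0.011,"y":0,"z":0,"yaw":0}]'
python3 -m pendant '[{"grip":-1,"x":0,"y":0,"z":-0.023,"yaw":0},{"grip":-1,"x":0,"y":0,"z":-0.023,"yaw":0},{"grip":-1,"x":0.0325,"y":0,"z":0,"yaw":0},{"grip":-1,"x":0.0325,"y":0,"z":0,"yaw":0},{"grip":-1,"x":0,"y":0,"z":0.023,"yaw":0},{"grip":-1,"x":0,"y":0,"z":0.023,"yaw":0},{"grip":-1,"x":-0.011,"y":0,"z":0,"yaw":0},{"grip":-1,"x":-0.011,"y":0,"z":0,"yaw":0},{"grip":-1,"x":-0.011,"y":0,"z":0,"yaw":0},{"grip":-1,"x":-0.011,"y":0,"z":0,"yaw":0},{"grip":-1,"x":-0.011,"y":0,"z":0,"yaw":0},{"grip":-1,"x":-0.011,"y":0,"z":0,"yaw":0}]'
python3 - <<'E'
from h import *
go(c2w(.137,0,.089),CA+np.pi)
E
```

```text
t: 28.63
eef_pos: [0.6692, -0.1392, 0.0883]
tcp_rot: [3.14, -0.008, -3.026]
wrist_force: [-7.4, -1.9, 1.3]
width: -0.0001
grip_force: 2.8
t: 29.63
eef_pos: [0.6703, -0.139, 0.0884]
tcp_rot: [3.14, -0.007, -3.026]
wrist_force: [-6.5, -0.9, 1.7]
width: 0.0001
grip_force: 2.7
t: 30.63
eef_pos: [0.6713, -0.139, 0.0884]
tcp_rot: [3.14, -0.007, -3.026]
wrist_force: [-5.5, -1.1, 1.1]
width: -0.0002
grip_force: 2.6
t 30.6 at [ 0.6713 -0.139   0.0884] yaw -3.026 | turn -0.001 then x 0.0020 y 0.0003 z -0.0006
```

```bash
python3 -m pendant '[{"grip":-1,"x":0,"y":0,"z":-0.023,"yaw":0},{"grip":-1,"x":0,"y":0,"z":-0.023,"yaw":0},{"grip":-1,"x":0.034,"y":0,"z":0,"yaw":0},{"grip":-1,"x":0.034,"y":0,"z":0,"yaw":0},{"grip":-1,"x":0,"y":0,"z":0.023,"yaw":0},{"grip":-1,"x":0,"y":0,"z":0.023,"yaw":0},{"grip":-1,"x":-0.011,"y":0,"z":0,"yaw":0},{"grip":-1,"x":-0.011,"y":0,"z":0,"yaw":0},{"grip":-1,"x":-0.011,"y":0,"z":0,"yaw":0},{"grip":-1,"x":-0.011,"y":0,"z":0,"yaw":0},{"grip":-1,"x":-0.011,"y":0,"z":0,"yaw":0},{"grip":-1,"x":-0.011,"y":0,"z":0,"yaw":0}]'
python3 -m pendant '[{"grip":-1,"x":0,"y":0,"z":-0.023,"yaw":0},{"grip":-1,"x":0,"y":0,"z":-0.023,"yaw":0},{"grip":-1,"x":0.033,"y":0,"z":0,"yaw":0},{"grip":-1,"x":0.033,"y":0,"z":0,"yaw":0},{"grip":-1,"x":0,"y":0,"z":0.023,"yaw":0},{"grip":-1,"x":0,"y":0,"z":0.023,"yaw":0},{"grip":-1,"x":-0.011,"y":0,"z":0,"yaw":0},{"grip":-1,"x":-0.011,"y":0,"z":0,"yaw":0},{"grip":-1,"x":-0.011,"y":0,"z":0,"yaw":0},{"grip":-1,"x":-0.011,"y":0,"z":0,"yaw":0},{"grip":-1,"x":-0.011,"y":0,"z":0,"yaw":0},{"grip":-1,"x":-0.011,"y":0,"z":0,"yaw":0}]'
python3 -m pendant '[{"grip":-1,"x":0,"y":0,"z":-0.023,"yaw":0},{"grip":-1,"x":0,"y":0,"z":-0.023,"yaw":0},{"grip":-1,"x":0.033,"y":0,"z":0,"yaw":0},{"grip":-1,"x":0.033,"y":0,"z":0,"yaw":0},{"grip":-1,"x":0,"y":0,"z":0.023,"yaw":0},{"grip":-1,"x":0,"y":0,"z":0.023,"yaw":0},{"grip":-1,"x":-0.011,"y":0,"z":0,"yaw":0},{"grip":-1,"x":-0.011,"y":0,"z":0,"yaw":0},{"grip":-1,"x":-0.011,"y":0,"z":0,"yaw":0},{"grip":-1,"x":-0.011,"y":0,"z":0,"yaw":0},{"grip":-1,"x":-0.011,"y":0,"z":0,"yaw":0},{"grip":-1,"x":-0.011,"y":0,"z":0,"yaw":0}]'
python3 -m pendant '[{"grip":-1,"x":0,"y":0,"z":-0.023,"yaw":0},{"grip":-1,"x":0,"y":0,"z":-0.023,"yaw":0},{"grip":-1,"x":0.033,"y":0,"z":0,"yaw":0},{"grip":-1,"x":0.033,"y":0,"z":0,"yaw":0},{"grip":-1,"x":0,"y":0,"z":0.023,"yaw":0},{"grip":-1,"x":0,"y":0,"z":0.023,"yaw":0},{"grip":-1,"x":-0.011,"y":0,"z":0,"yaw":0},{"grip":-1,"x":-0.011,"y":0,"z":0,"yaw":0},{"grip":-1,"x":-0.011,"y":0,"z":0,"yaw":0},{"grip":-1,"x":-0.011,"y":0,"z":0,"yaw":0},{"grip":-1,"x":-0.011,"y":0,"z":0,"yaw":0},{"grip":-1,"x":-0.011,"y":0,"z":0,"yaw":0}]'
python3 - <<'E'
from h import *
go(c2w(.137,0,.089),CA+np.pi)
p,d=ctrl.read_camera("side")
a=np.load("pics/side8.npz")["p"]
cc=lambda q:cv2.resize(q[125:225,215:350],(400,300),interpolation=cv2.INTER_CUBIC)
cv2.imwrite("pics/s10.png",np.hstack([cc(a),cc(p)])[:,:,::-1])
E
```

```text
t: 31.63
eef_pos: [0.6691, -0.1391, 0.0883]
tcp_rot: [3.14, -0.008, -3.026]
wrist_force: [-6.6, -1.1, 2.1]
width: -0.0004
grip_force: 2.8
t: 32.63
eef_pos: [0.6692, -0.1392, 0.0884]
tcp_rot: [3.14, -0.008, -3.026]
wrist_force: [-6.6, -1.2, 1.6]
width: -0.0
grip_force: 2.8
t: 33.63
eef_pos: [0.6692, -0.1391, 0.0884]
tcp_rot: [3.14, -0.008, -3.026]
wrist_force: [-6.4, -0.9, 0.9]
width: -0.0
grip_force: 2.8
t: 34.63
eef_pos: [0.6692, -0.1392, 0.0884]
tcp_rot: [3.14, -0.008, -3.026]
wrist_force: [-6.8, -1.3, 1.4]
width: 0.0004
grip_force: 2.8
t 34.6 at [ 0.6692 -0.1392  0.0884] yaw -3.026 | turn -0.001 then x -0.0001 y 0.0003 z -0.0006
```

View pics/s10.png

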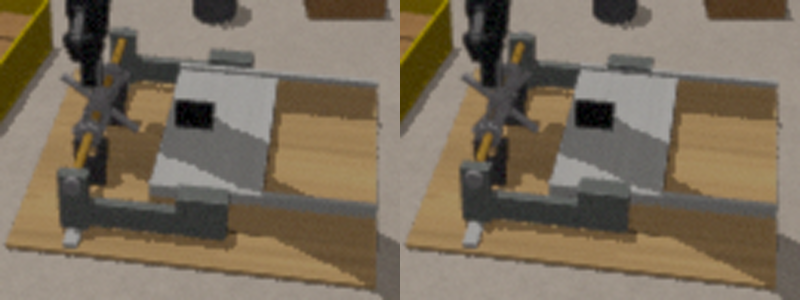

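After 10 pushes the near jaw has drawn in by several pixels. Three more full pushes, then a gentle last one to the stop.

```bash
python3 -m pendant '[{"grip":-1,"x":0,"y":0,"z":-0.023,"yaw":0},{"grip":-1,"x":0,"y":0,"z":-0.023,"yaw":0},{"grip":-1,"x":0.033,"y":0,"z":0,"yaw":0},{"grip":-1,"x":0.033,"y":0,"z":0,"yaw":0},{"grip":-1,"x":0,"y":0,"z":0.023,"yaw":0},{"grip":-1,"x":0,"y":0,"z":0.023,"yaw":0},{"grip":-1,"x":-0.011,"y":0,"z":0,"yaw":0},{"grip":-1,"x":-0.011,"y":0,"z":0,"yaw":0},{"grip":-1,"x":-0.011,"y":0,"z":0,"yaw":0},{"grip":-1,"x":-0.011,"y":0,"z":0,"yaw":0},{"grip":-1,"x":-0.011,"y":0,"z":0,"yaw":0},{"grip":-1,"x":-0.011,"y":0,"z":0,"yaw":0}]'
python3 -m pendant '[{"grip":-1,"x":0,"y":0,"z":-0.023,"yaw":0},{"grip":-1,"x":0,"y":0,"z":-0.023,"yaw":0},{"grip":-1,"x":0.033,"y":0,"z":0,"yaw":0},{"grip":-1,"x":0.033,"y":0,"z":0,"yaw":0},{"grip":-1,"x":0,"y":0,"z":0.023,"yaw":0},{"grip":-1,"x":0,"y":0,"z":0.023,"yaw":0},{"grip":-1,"x":-0.011,"y":0,"z":0,"yaw":0},{"grip":-1,"x":-0.011,"y":0,"z":0,"yaw":0},{"grip":-1,"x":-0.011,"y":0,"z":0,"yaw":0},{"grip":-1,"x":-0.011,"y":0,"z":0,"yaw":0},{"grip":-1,"x":-0.011,"y":0,"z":0,"yaw":0},{"grip":-1,"x":-0.011,"y":0,"z":0,"yaw":0}]'
python3 -m pendant '[{"grip":-1,"x":0,"y":0,"z":-0.023,"yaw":0},{"grip":-1,"x":0,"y":0,"z":-0.023,"yaw":0},{"grip":-1,"x":0.033,"y":0,"z":0,"yaw":0},{"grip":-1,"x":0.033,"y":0,"z":0,"yaw":0},{"grip":-1,"x":0,"y":0,"z":0.023,"yaw":0},{"grip":-1,"x":0,"y":0,"z":0.023,"yaw":0},{"grip":-1,"x":-0.011,"y":0,"z":0,"yaw":0},{"grip":-1,"x":-0.011,"y":0,"z":0,"yaw":0},{"grip":-1,"x":-0.011,"y":0,"z":0,"yaw":0},{"grip":-1,"x":-0.011,"y":0,"z":0,"yaw":0},{"grip":-1,"x":-0.011,"y":0,"z":0,"yaw":0},{"grip":-1,"x":-0.009,"y":0,"z":0,"yaw":0}]'
python3 -m pendant '[{"grip":-1,"x":0,"y":0,"z":-0.023,"yaw":0},{"grip":-1,"x":0,"y":0,"z":-0.023,"yaw":0},{"grip":-1,"x":0.033,"y":0,"z":0,"yaw":0},{"grip":-1,"x":0.033,"y":0,"z":0,"yaw":0},{"grip":-1,"x":0,"y":0,"z":0.023,"yaw":0},{"grip":-1,"x":0,"y":0,"z":0.023,"yaw":0},{"grip":-1,"x":0,"y":0,"z":0,"yaw":0}]'
python3 - <<'E'
from h import *
go(c2w(.1085,0,.089),CA+np.pi)
E
```

```text
t: 35.68
eef_pos: [0.6693, -0.139, 0.0884]
tcp_rot: [3.14, -0.007, -3.026]
wrist_force: [-7.2, -1.2, 2.1]
width: 0.0
grip_force: 2.8
t: 36.68
eef_pos: [0.6693, -0.1391, 0.0884]
tcp_rot: [3.14, -0.007, -3.026]
wrist_force: [-6.8, -0.4, 2.2]
width: -0.0001
grip_force: 2.8
t: 37.68
eef_pos: [0.6437, -0.1413, 0.0891]
tcp_rot: [3.125, -0.058, -3.029]
wrist_force: [-76.5, 6.8, 57.1]
width: 0.0003
grip_force: 38.9
t: 38.27
eef_pos: [0.6029, -0.1446, 0.0862]
tcp_rot: [3.139, -0.004, -3.025]
wrist_force: [-0.7, 0.9, -0.2]
width: 0.0001
grip_force: 0.0
t 38.3 at [ 0.6029 -0.1446  0.0862] yaw -3.025 | turn 0.000 then x -0.0381 y -0.0020 z -0.0028
```

Push 13 met a hard stop with a bar upright, as at home. I'll back off and check the jaws.

```bash
python3 -m pendant '[{"grip":-1,"x":0,"y":0,"z":-0.03,"yaw":0},{"grip":-1,"x":0,"y":0,"z":-0.04,"yaw":0},{"grip":-1,"x":0.03,"y":0,"z":-0.04,"yaw":0},{"grip":-1,"x":0.04,"y":0,"z":-0.03,"yaw":0},{"grip":-1,"x":0.04,"y":0,"z":0,"yaw":0},{"grip":-1,"x":0,"y":0,"z":0,"yaw":0},{"grip":-1,"x":0,"y":0,"z":0,"yaw":0},{"grip":-1,"x":0,"y":0,"z":0,"yaw":0}]'
python3 - <<'E'
from h import *
T=wpose();w,wd=ctrl.read_camera("wrist");np.savez("pics/w11.npz",p=w,d=wd,T=T)
s,sd=ctrl.read_camera("side");np.savez("pics/side11.npz",p=s,d=sd)
im=np.zeros((600,800,3),np.uint8)
W=cv2.resize(w[:,90:430],(680,768),interpolation=cv2.INTER_CUBIC)
for y in (.113,-.113,.129,-.129):
  for x in (-.025,0,.025):
    q=wproj(T,c2w(x,y,.064));cv2.circle(W,(int((q[0]-90)*2),int(q[1]*2)),2,(255,0,255),-1)
im[:600,:450]=cv2.resize(W[60:560],(450,600)) if 0 else W[60:660,115:565]
im[:260,450:]=cv2.resize(s[125:225,215:350],(350,260),interpolation=cv2.INTER_CUBIC)
cv2.imwrite("pics/m11.png",im[:,:,::-1])
E
```

```text
t: 38.93
eef_pos: [0.5091, -0.1573, 0.2187]
tcp_rot: [3.141, 0.004, -3.024]
wrist_force: [-0.4, 0.3, -0.2]
width: -0.0001
grip_force: 0.0
```

View pics/m11.png

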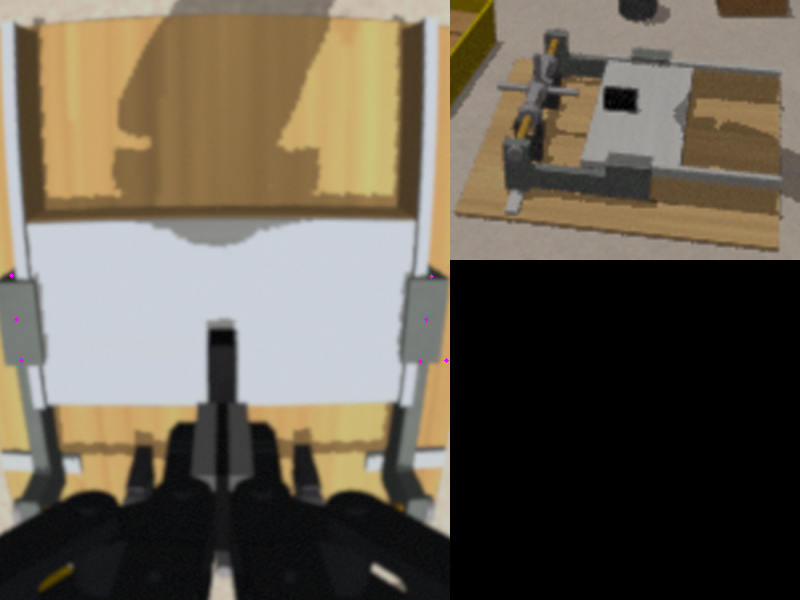

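Run:
```python
from h import *
from scipy.ndimage import map_coordinates as mc
for f in ("w1","w11"):
    z=np.load(f"pics/{f}.npz");g=z["p"].astype(float).mean(2);T=z["T"];ys=np.arange(.085,.16,.0005)
    for sg in (1,-1):
        pr=np.mean([mc(g,wproj(T,np.array([c2w(x,sg*y,.064) for y in ys])).T[::-1],order=1) for x in np.arange(-.015,.016,.003)],0)
        print(f,sg,[(round(ys[i]*1000),int(pr[i])) for i in range(0,len(ys),4)])
        gr=np.gradient(pr); i=np.argsort(-abs(gr))[:6]; print("  edges",[(round(ys[k]*1000,1),round(gr[k],1)) for k in sorted(i)])
```

```text
w1 1 [(85, 31), (87, 30), (89, 30), (91, 28), (93, 38), (95, 50), (97, 58), (99, 62), (101, 71), (103, 134), (105, 211), (107, 226), (109, 219), (111, 167), (113, 89), (115, 80), (117, 122), (119, 134), (121, 135), (123, 135), (125, 135), (127, 135), (129, 134), (131, 134), (133, 134), (135, 134), (137, 139), (139, 167), (141, 202), (143, 211), (145, 212), (147, 211), (149, 211), (151, 212), (153, 212), (155, 212), (157, 212), (159, 212)]
  edges [(np.float64(102.5), np.float64(20.7)), (np.float64(103.0), np.float64(23.0)), (np.float64(103.5), np.float64(23.0)), (np.float64(104.0), np.float64(20.4)), (np.float64(111.5), np.float64(-20.6)), (np.float64(112.0), np.float64(-20.4))]
w1 -1 [(85, 29), (87, 28), (89, 27), (91, 38), (93, 52), (95, 59), (97, 64), (99, 65), (101, 81), (103, 156), (105, 218), (107, 225), (109, 207), (111, 131), (113, 63), (115, 85), (117, 125), (119, 135), (121, 135), (123, 134), (125, 134), (127, 134), (129, 134), (131, 133), (133, 133), (135, 133), (137, 140), (139, 177), (141, 209), (143, 214), (145, 214), (147, 215), (149, 215), (151, 214), (153, 214), (155
[... 974 characters left out ...]
]
w11 -1 [(85, 208), (87, 208), (89, 208), (91, 208), (93, 208), (95, 204), (97, 173), (99, 117), (101, 102), (103, 120), (105, 122), (107, 121), (109, 121), (111, 121), (113, 120), (115, 120), (117, 120), (119, 119), (121, 119), (123, 128), (125, 152), (127, 163), (129, 162), (131, 163), (133, 165), (135, 166), (137, 173), (139, 188), (141, 193), (143, 193), (145, 193), (147, 193), (149, 194), (151, 193), (153, 192), (155, 192), (157, 192), (159, 192)]
  edges [(np.float64(96.5), np.float64(-10.4)), (np.float64(97.0), np.float64(-12.4)), (np.float64(97.5), np.float64(-13.8)), (np.float64(98.0), np.float64(-14.7)), (np.float64(98.5), np.float64(-14.2)), (np.float64(99.0), np.float64(-12.3))]
```

Run:
```python
from h import *
from scipy.ndimage import map_coordinates as mc
def prof(g,T,xs,ys,sg,z):
    return np.mean([mc(g,wproj(T,np.array([c2w(x,sg*y,z) for y in ys])).T[::-1],order=1) for x in xs],0)
ys=np.arange(.09,.15,.0005)
for f in ("w1","w11"):
    z=np.load(f"pics/{f}.npz");g=z["p"].astype(float).mean(2);T=z["T"]
    for sg in (1,-1):
        for nm,xs,zz in (("rail",np.arange(-.06,-.039,.003),.048),("outer",np.arange(-.012,.013,.003),.064),("post",np.arange(.03,.045,.003),.04)):
            pr=prof(g,T,xs,ys,sg,zz); gr=np.gradient(pr)
            pk=[k for k in range(1,len(ys)-1) if abs(gr[k])>3 and abs(gr[k])>=abs(gr[k-1]) and abs(gr[k])>abs(gr[k+1])]
            print(f,sg,nm,[(round(ys[k]*1000,1),round(gr[k])) for k in pk])
# side camera hub bar angle: compare depth/pixels of bar: print wrist-derived? top view fit
p,d=ctrl.read_camera("top");np.savez("pics/top12.npz",p=p,d=d)
v,u=np.mgrid[:384,:512]
for f in ("top0","top12"):
    D=np.load(f"pics/{f}.npz")["d"];C=w2c(world("top",u,v,D).reshape(-1,3))
    for y0 in (1,-1):
        m=(C[:,2]>.056)&(C[:,2]<.075)&(abs(C[:,0])<.02)&(C[:,1]*y0>.09)&(C[:,1]*y0<.16);q=C[m,1]*y0
        print(f,y0,m.sum(),np.percentile(q,[2,50,98]).round(4),q.mean().round(4))
```

```text
w1 1 rail [(np.float64(106.0), -13), (np.float64(109.0), 14), (np.float64(116.0), -9), (np.float64(146.0), 5)]
w1 1 outer [(np.float64(93.0), 4), (np.float64(103.0), 23), (np.float64(111.5), -21), (np.float64(115.5), 11), (np.float64(139.5), 10)]
w1 1 post [(np.float64(105.0), 5), (np.float64(111.5), 21), (np.float64(120.5), -19), (np.float64(125.0), 7), (np.float64(131.0), 4)]
w1 -1 rail [(np.float64(107.0), -13), (np.float64(109.5), 13), (np.float64(117.0), -8), (np.float64(145.5), 4)]
w1 -1 outer [(np.float64(91.0), 5), (np.float64(103.0), 22), (np.float64(111.0), -23), (np.float64(115.5), 12), (np.float64(139.0), 11)]
w1 -1 post [(np.float64(103.5), 5), (np.float64(111.0), 20), (np.float64(119.5), -21), (np.float64(124.5), 8)]
w11 1 rail [(np.float64(105.5), -5), (np.float64(108.5), 16), (np.float64(116.0), -8), (np.float64(144.5), 4)]
w11 1 outer [(np.float64(98.0), -15), (np.float64(101.5), 5), (np.float64(124.0), 5), (np.float64(137.5), 4)]
w11 1 post [(np.float64(108.0), -9), (np.float64(112.5), 5), (np.float64(119.5), -6), (np.float64(149.0), 4)]
w11 -1 rail [(np.float64(107
[... 443 characters left out ...]
1271] 0.1136Traceback (most recent call last):
  File "<stdin>", line 20, in <module>
    return _quantile_unchecked(
        a, q, axis, out, overwrite_input, method, keepdims, weights)
    return _ureduce(a,
                    func=_quantile_ureduce_func,
    ...<5 lines>...
                    overwrite_input=overwrite_input,
                    method=method)
    r = func(a, **kwargs)
    result = _quantile(arr,
                       quantiles=q,
    ...<2 lines>...
                       out=out,
                       weights=wgt)
    slices_having_nans = np.isnan(arr[-1, ...])
                                  ~~~^^^^^^^^^
IndexError: index -1 is out of bounds for axis 0 with size 0
```

The jaw edges have moved in by about 15 mm, which doesn't settle whether they've gone the full 16 mm (home) or 14.7 mm (a quarter turn short). I'll test with a gentle push on the upright bar.

```bash
python3 -m pendant '[{"grip":-1,"x":-0.035,"y":0,"z":0.03,"yaw":0},{"grip":-1,"x":-0.035,"y":0,"z":0.03,"yaw":0},{"grip":-1,"x":-0.038,"y":0,"z":0.024,"yaw":0},{"grip":-1,"x":0,"y":0,"z":0.023,"yaw":0},{"grip":-1,"x":0,"y":0,"z":0.023,"yaw":0},{"grip":-1,"x":0,"y":0,"z":0,"yaw":0}]'
python3 -m pendant '[{"grip":-1,"x":-0.006,"y":0,"z":0,"yaw":0},{"grip":-1,"x":-0.005,"y":0,"z":0,"yaw":0},{"grip":-1,"x":-0.004,"y":0,"z":0,"yaw":0},{"grip":-1,"x":-0.004,"y":0,"z":0,"yaw":0},{"grip":-1,"x":0,"y":0,"z":0,"yaw":0}]'
python3 -c "
from h import *
print(w2c(ctrl.state()['eef_pos']))"
python3 -m pendant '[{"grip":-1,"x":-0.004,"y":0,"z":0,"yaw":0},{"grip":-1,"x":-0.004,"y":0,"z":0,"yaw":0},{"grip":-1,"x":0,"y":0,"z":0,"yaw":0}]'
python3 -c "
from h import *
print(w2c(ctrl.state()['eef_pos']))"
```

```text
t: 39.58
eef_pos: [0.6034, -0.1444, 0.0891]
tcp_rot: [3.14, -0.01, -3.023]
wrist_force: [-0.7, 0.2, -1.0]
width: -0.0001
grip_force: 0.0
t: 40.0
eef_pos: [0.6266, -0.1437, 0.0966]
tcp_rot: [-3.141, 0.003, -3.023]
wrist_force: [-0.3, -0.2, 0.2]
width: 0.0002
grip_force: 0.0
[0.09410791 0.00017263 0.09655318]
t: 40.25
eef_pos: [0.6336, -0.1426, 0.0954]
tcp_rot: [-3.142, 0.001, -3.024]
wrist_force: [0.3, -0.6, -0.7]
width: -0.0001
grip_force: 0.0
[0.1011826  0.00040443 0.09544985]
```

```bash
python3 -m pendant '[{"grip":-1,"x":-0.004,"y":0,"z":0.003,"yaw":0},{"grip":-1,"x":-0.004,"y":0,"z":0.003,"yaw":0},{"grip":-1,"x":0,"y":0,"z":0,"yaw":0}]'
python3 -m pendant '[{"grip":-1,"x":-0.004,"y":0,"z":0,"yaw":0},{"grip":-1,"x":0,"y":0,"z":0,"yaw":0}]'
python3 -m pendant '[{"grip":-1,"x":-0.005,"y":0,"z":0,"yaw":0},{"grip":-1,"x":0,"y":0,"z":0,"yaw":0}]'
python3 -c "
from h import *
print(w2c(ctrl.state()['eef_pos']))"
```

```text
t: 40.5
eef_pos: [0.641, -0.1414, 0.0882]
tcp_rot: [3.141, -0.001, -3.024]
wrist_force: [0.1, 0.6, 0.2]
width: 0.0002
grip_force: 0.0
t: 40.67
eef_pos: [0.6437, -0.1416, 0.0885]
tcp_rot: [3.141, -0.003, -3.024]
wrist_force: [-1.7, 0.3, -1.2]
width: 0.0003
grip_force: 0.9
t: 40.83
eef_pos: [0.6437, -0.1416, 0.0884]
tcp_rot: [3.138, -0.013, -3.026]
wrist_force: [-13.7, 1.6, 7.2]
width: -0.0001
grip_force: 6.5
[0.11132312 0.00027029 0.08840154]
```

The bar resists 13.7 N here, and earlier 77 N, without moving, whereas a free bar turned at about 7 N. It stands upright, and the lip's inner edges read ±101.5 mm, against 101 mm at home. So it's on the home stop. I'll retreat, check the cover and hand in.

```bash
python3 -m pendant '[{"grip":-1,"x":0.008,"y":0,"z":0,"yaw":0},{"grip":-1,"x":0.006,"y":0,"z":-0.02,"yaw":0},{"grip":-1,"x":0,"y":0,"z":-0.04,"yaw":0},{"grip":-1,"x":0.03,"y":0,"z":-0.04,"yaw":0},{"grip":-1,"x":0.03,"y":0.03,"z":-0.03,"yaw":0},{"grip":-1,"x":0,"y":0.04,"z":0,"yaw":0},{"grip":-1,"x":0,"y":0.04,"z":0,"yaw":0},{"grip":-1,"x":0,"y":0.04,"z":0,"yaw":0},{"grip":-1,"x":0,"y":0.04,"z":0,"yaw":0},{"grip":-1,"x":0,"y":0.04,"z":0,"yaw":0},{"grip":-1,"x":0,"y":0,"z":0,"yaw":0},{"grip":-1,"x":0,"y":0,"z":0,"yaw":0}]'
python3 - <<'E'
from h import *
p,D=ctrl.read_camera("top");v,u=np.mgrid[:384,:512];C=w2c(world("top",u,v,D).reshape(-1,3))
m=(C[:,2]>.07)&(C[:,2]<.1)&(abs(C[:,1])<.03)&(C[:,0]<.07)&(C[:,0]>-.12);print("handle",np.percentile(C[m],[3,50,97],axis=0).round(4).tolist(),m.sum())
m=(C[:,2]>.065)&(abs(C[:,1])<.012)&(C[:,0]<.2)&(C[:,0]>.06);print("bars",C[m][np.argmax(C[m][:,2])],C[m].min(0),C[m].max(0))
D0=np.load("pics/top0.npz")["d"]
for f,d in(("start",D0),("now",D)):
    C=w2c(world("top",u,v,d).reshape(-1,3))
    for s in(1,-1):
        m=(C[:,2]>.056)&(C[:,2]<.075)&(abs(C[:,0])<.02)&(C[:,1]*s>.09)&(C[:,1]*s<.16)
        if m.sum(): print(f,s,m.sum(),np.median(C[m,1]).round(4),C[m,1].mean().round(4))
cv2.imwrite("pics/t13.png",cv2.resize(p[130:275,60:380],(800,362),interpolation=cv2.INTER_CUBIC)[:,:,::-1])
E
```

```text
t: 41.83
eef_pos: [0.5607, 0.0781, 0.2066]
tcp_rot: [3.14, 0.001, -3.017]
wrist_force: [0.6, -0.5, 0.2]
width: -0.0001
grip_force: 0.0
handle [[0.0065, -0.0046, 0.0724], [0.0249, 0.004, 0.0803], [0.044, 0.0109, 0.0845]] 86
bars [0.12370596 0.00380642 0.12341758] [ 0.07656107 -0.01022852  0.0682804 ] [0.17451344 0.01195333 0.12341758]
start 1 147 0.1279 0.1271
start -1 157 -0.1214 -0.1206
now 1 138 0.1138 0.1131
now -1 134 -0.1084 -0.1084
```

View pics/t13.png

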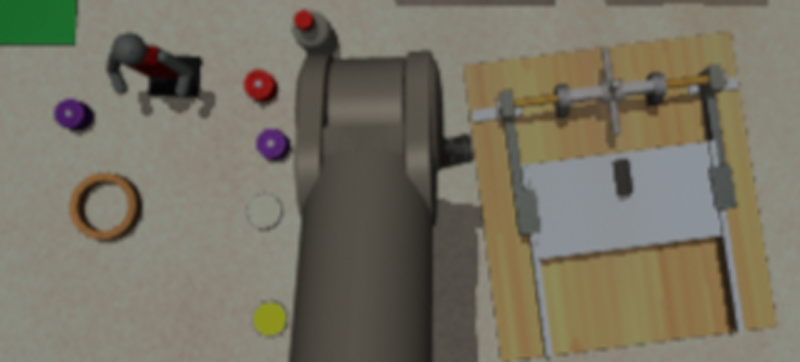

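The cover is shut (handle at case x 24.9 mm) and the bars stand square at the stop. The lip spans agree with the jaws being home, and the arm is clear of everything.

```bash
python3 -c "
from plant import ctrl
print(ctrl.finish_job())"
```

```text
the job is handed in; nothing more can be done
None
```

The job is handed in: both dies on the desk are upright in pockets of their own, the cover is shut on its stop, and I judge both jaws home because the turnbuckle is hard against a stop with its bars square; the jaw images fit that but cannot rule out a quarter turn short, and the handover gave no verdict.

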